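# Unload the seized shaker block

### The arm

A 6-joint arm with a two-finger parallel gripper is mounted at the origin on a cart in front of the work surface, level with it; the furniture and walls round the work are solid. World frame = base frame: x ahead of the robot, y to its left, z up, the work surface at z = 0. Lengths are in mm, angles in rad, forces in N, time in s.
With the tool pointing down it reaches from about 350 to 975 mm from the base axis. Payload 7.1 kg.
Tool frame: the origin (TCP) lies midway between the tips of the shut fingers; the grasp point (between the pads) lies 19 mm behind it; z points along the fingers, y is the line along which they close (so a half turn about z gives the same grasp; the last joint's range is limited). The gripper opens to 88 mm and grips with 3 to 60 N. Pads are 20 mm wide; open, the fingers measure 115 mm over their backs; the gripper's body (75 mm by 178 mm) begins 61 mm behind the grasp point.
Start: joints at [1.276, 0.423, 1.63, -0, 1.089, -0.019], TCP at [170.166, 601.372, 196.875] pointing down, gripper open.
Joint ranges: [-3, 3], [-0.9, 2.11], [0.09, 2.58], [-1.31, 4.45], [0.11, 2.69], [-2.54, 2.54]. Speed limits (rad/s): [2.39, 2.39, 3.01, 3.14, 3.14, 3.14].

### API

Orientations are given as a unit quaternion [w, x, y, z].
In Python, from bench import * gives the robot as it stands.
- The arm moves only by the tool arm_command, never from a script. Its argument "rows" is a list of rows, each a list of 3 entries, a list of its own where there are three numbers: the shift along the tool's x, y, z in cm, then the turn, a rotation vector about the tool's x, y, z in degrees, then the closure, from 0 (fully open) to 1 (shut). A call has 1 to 12 rows; each row is the pose to reach, as a shift and turn from the pose commanded when the call began, along the tool's axes at that moment; what a row does not reach only later rows make up. A row lasts 1/10 s, in which the tool goes at most 50 mm and 8.59 degrees, less where a joint would pass 70% of its speed; a pose out of reach is approached as far as the arm can. A call with a gripper value outside its range is refused whole. The fingers move at their own pace and stop on an object; "squeeze" is the grip in N (left out, the last holds). Time passes only in rows, so rows that repeat a pose let the fingers close. It gives the time, the measured TCP pose, the force, the opening and the grip force at its end, in the units of the state.
- get_obs(): the state, without advancing time (a new reading comes with each control period).
- capture(name): name is "scene" or "top" or "wrist"; returns a dict with "pixels" (480x640x3 uint8, red, green, blue), "range_z" (480x640 float32, mm along the optical axis (not along the pixel's ray), 0 where there is no reading), "fov_y" (degrees; the focal length in pixels is half the picture's height over the tangent of half this angle, whatever the lens; pixels are square), "cx", "cy" (the principal point, pixels), "rvec" (rotation vector, rad) and "tvec" (3), from world to camera coordinates, as OpenCV has them. Camera axes: x right, y down, z forward; pixel columns grow to the right and rows downward; lengths in mm; the calibration is good to about 2 mm. A picture is of the moment at which its call begins.
- hand_in(): hands the job in; it is judged then, once.
The state is a dict: "clock": time; "joints": joint angles; "qd": joint speeds; "joint_efforts": joint torques, N m; "tool_pos": TCP position; "orientation": TCP orientation; "wrist_force": force on the tool from outside, world axes, zero at the start; "ft_torque": the same for the moment, N m; "gripper_width": finger opening in mm; "grip_force": force on a finger pad.
Only numpy, scipy, OpenCV 4.12 (cv2) and the standard library are available. Lean on these libraries where they do the work, as an engineer would, in place of code of your own. Each camera call takes 0.05 s, during which the arm holds its last target. There are 200 camera calls.

### The job

The vials have seized in the shaker block: gently rock each one to the front and to the back until both of its friction shoes have been pushed clear, then lift it out and stand it upright, fully down, in a free pocket of the rack, leaving the stored vials in theirs. Do not yank the vials, and keep the fingers off the block and its shoes while a vial is still in it. When all the vials are in the rack, push every shoe that stands out back home, flush with the block, and put the cover plate on the block, centred and square, handle up; leave everything else on the bench alone.

Things in the scene. Friction and masses are not known exactly. Their poses are not given: they have to be found in the camera images.
- block: aluminium shaker block fixed to the bench, 100 (its x) x 210 (its y) x 75 mm high; origin at the centre of its underside, z up. Three wells along y, each in a 31 mm wide channel crossing the block along x. In each channel two flat steel friction shoes, 28 mm wide, 60.5 to 69 mm above the bench, slide along x: one on the front (-x) side of the well, one on the back (+x) side
- well_0 (a point): centre of the floor of well 0, 8 mm above the bench, at block y = -70 mm; axes as the block's; may be empty. The well is 31 mm across along y and 48 mm along x; a 31 mm wide, 8 mm deep pocket at its floor holds the vial's foot while the vial is rocked along x. A vial is free only when both shoes of its well are out by 5 mm or more
- shoe_0_front (a joint): travel (m) of well 0's front (-x) shoe. 0: home, outer end flush with the block's front face (50 mm from the centre plane), inner end 9.5 mm from the well's axis, hooked over the vial's shoulder; 0.007: out at its stop, standing 7 mm out of that face. No spring: slides against about 10 N and stays where left; leaning the vial's neck on it pushes it out
- shoe_0_back (a joint): travel (m) of well 0's back (+x) shoe. 0: home, outer end flush with the block's back face (50 mm from the centre plane), inner end 9.5 mm from the well's axis, hooked over the vial's shoulder; 0.007: out at its stop, standing 7 mm out of that face. No spring: slides against about 10 N and stays where left; leaning the vial's neck on it pushes it out
- well_1 (a point): centre of the floor of well 1, 8 mm above the bench, at block y = 0 mm; axes as the block's; may be empty. The well is 31 mm across along y and 48 mm along x; a 31 mm wide, 8 mm deep pocket at its floor holds the vial's foot while the vial is rocked along x. A vial is free only when both shoes of its well are out by 5 mm or more
- shoe_1_front (a joint): travel (m) of well 1's front (-x) shoe. 0: home, outer end flush with the block's front face (50 mm from the centre plane), inner end 9.5 mm from the well's axis, hooked over the vial's shoulder; 0.007: out at its stop, standing 7 mm out of that face. No spring: slides against about 10 N and stays where left; leaning the vial's neck on it pushes it out
- shoe_1_back (a joint): travel (m) of well 1's back (+x) shoe. 0: home, outer end flush with the block's back face (50 mm from the centre plane), inner end 9.5 mm from the well's axis, hooked over the vial's shoulder; 0.007: out at its stop, standing 7 mm out of that face. No spring: slides against about 10 N and stays where left; leaning the vial's neck on it pushes it out
- well_2 (a point): centre of the floor of well 2, 8 mm above the bench, at block y = 70 mm; axes as the block's; may be empty. The well is 31 mm across along y and 48 mm along x; a 31 mm wide, 8 mm deep pocket at its floor holds the vial's foot while the vial is rocked along x. A vial is free only when both shoes of its well are out by 5 mm or more
- shoe_2_front (a joint): travel (m) of well 2's front (-x) shoe. 0: home, outer end flush with the block's front face (50 mm from the centre plane), inner end 9.5 mm from the well's axis, hooked over the vial's shoulder; 0.007: out at its stop, standing 7 mm out of that face. No spring: slides against about 10 N and stays where left; leaning the vial's neck on it pushes it out
- shoe_2_back (a joint): travel (m) of well 2's back (+x) shoe. 0: home, outer end flush with the block's back face (50 mm from the centre plane), inner end 9.5 mm from the well's axis, hooked over the vial's shoulder; 0.007: out at its stop, standing 7 mm out of that face. No spring: slides against about 10 N and stays where left; leaning the vial's neck on it pushes it out
- vial_0: capped vial stuck upright in well 0, or absent; 120 mm tall, 80 g; origin at the centre of its foot, z up. Foot cone 20 to 28 mm diameter, body 28 mm up to a flat shoulder at 47 mm, neck 18 mm, ribbed cap 28 mm diameter from 88 to 120 mm. It lifts 5 mm, then catches under the shoes. Leaning it about 0.13 rad along block x (cap moves 14 mm) pushes that side's shoe to its stop
- vial_1: capped vial stuck upright in well 1, or absent; 120 mm tall, 80 g; origin at the centre of its foot, z up. Foot cone 20 to 28 mm diameter, body 28 mm up to a flat shoulder at 47 mm, neck 18 mm, ribbed cap 28 mm diameter from 88 to 120 mm. It lifts 5 mm, then catches under the shoes. Leaning it about 0.13 rad along block x (cap moves 14 mm) pushes that side's shoe to its stop
- vial_2: capped vial stuck upright in well 2, or absent; 120 mm tall, 80 g; origin at the centre of its foot, z up. Foot cone 20 to 28 mm diameter, body 28 mm up to a flat shoulder at 47 mm, neck 18 mm, ribbed cap 28 mm diameter from 88 to 120 mm. It lifts 5 mm, then catches under the shoes. Leaning it about 0.13 rad along block x (cap moves 14 mm) pushes that side's shoe to its stop
- rack: white plastic vial rack fixed to the bench, 130 (its x) x 190 (its y) x 44 mm high; origin at the centre of its underside. Six square pockets, 34 mm wide and 40 mm deep (floor 4 mm above the bench), at x = -30 and +30 mm, y = -60, 0 and +60 mm
- stored_0: stored vial of the same make and size, or absent, standing in the rack's pocket at x = -30, y = -60 mm; origin at the centre of its foot
- stored_1: stored vial of the same make and size, or absent, standing in the rack's pocket at x = -30, y = 0 mm; origin at the centre of its foot
- stored_2: stored vial of the same make and size, or absent, standing in the rack's pocket at x = -30, y = 60 mm; origin at the centre of its foot
- stored_3: stored vial of the same make and size, or absent, standing in the rack's pocket at x = 30, y = -60 mm; origin at the centre of its foot
- stored_4: stored vial of the same make and size, or absent, standing in the rack's pocket at x = 30, y = 0 mm; origin at the centre of its foot
- stored_5: stored vial of the same make and size, or absent, standing in the rack's pocket at x = 30, y = 60 mm; origin at the centre of its foot
- cover: loose cover plate of the block, grey, 90 (its x) x 200 (its y) x 8 mm, about 250 g, lying on the bench; origin at the centre of its underside. On top a black handle block, 18 mm (x) x 70 mm (y), from 8 to 48 mm above the underside
- block_top (a point): centre of the block's flat top, 75 mm above the bench, where the cover goes
- crucible: bystander: loose porcelain crucible, 40 mm across and 34 mm high; origin under its centre
- petri_dish: bystander: loose closed glass dish, 65 mm across and 14 mm high; origin under its centre
Mind the look-alikes: they are no part of the job. What is shaped like the vial_1 but green or orange is not meant.

How it is judged:
By the outcome, as a careful person would: the job done as asked, in the order asked, and still so for the second after the job is handed in, with the robot touching nothing.
Of vial_0, vial_1, vial_2 only 2 to 3 are there at a start; the rules pass over those that are not, and their reading is None.
Of stored_0, stored_1, stored_2, stored_3, stored_4, stored_5 only 1 to 3 are there at a start; the rules pass over those that are not, and their reading is None.
At some moment in a run one of cover may be knocked a few centimetres aside while the robot is not near it.
Once in a run the grip may slacken for a moment while it holds something.
It also fails if it takes over 210 s, if anything falls off the work surface, if the arm or the gripper's body presses on something with over 40 N, if the wrist force passes 120 N, or if a joint passes its speed limit or range.

## Working session

There is one attempt and no reset: what is moved stays moved. The work goes in short steps, Python scripts to look and compute and a tool call to move; the robot and the scene stay as the last step left them, time stands still between calls to the robot, and variables do not carry over. Pictures are saved under pics/ and viewed, at most 14 in all, crops included, and the job is handed in when it is done.

Besides the shell and the picture viewer there is one more tool, called after "Request:" by a JSON object that holds its "name" and its "arguments". arm_command: Moves the arm, as the interface text tells. Its arguments: {"type":"object","properties":{"rows":{"type":"array","items":{"type":"array"}},"squeeze":{"type":"number"}},"required":["rows"]}

```bash
mkdir -p pics; ls
cat > h.py <<'E'
from bench import *
import numpy as np, cv2
from scipy.spatial.transform import Rotation as R
def cam(n):
    c=capture(n); c['f']=240/np.tan(np.radians(c['fov_y']/2)); c['R']=R.from_rotvec(np.ravel(c['rvec'])).as_matrix(); c['t']=np.ravel(c['tvec']); return c
def ray(c,u,v,z):
    d=c['R'].T@np.array([(u-c['cx'])/c['f'],(v-c['cy'])/c['f'],1]); o=-c['R'].T@c['t']
    return o+d*(z-o[2])/d[2]
def cloud(c):
    v,u=np.mgrid[:480,:640]; z=c['range_z'].astype(float)
    p=np.stack([(u-c['cx'])/c['f']*z,(v-c['cy'])/c['f']*z,z],-1)
    w=(p-c['t'])@c['R']; w[z<=0]=np.nan; return w
def proj(c,p):
    q=c['R']@np.array(p)+c['t']; return q[:2]/q[2]*c['f']+[c['cx'],c['cy']]
def save(n,im): cv2.imwrite('pics/'+n,im[...,::-1])
E
python3 - <<'E'
from h import *
for n in('top','scene'):
    c=cam(n); save(n+'0.png',c['pixels']); print(n,-c['R'].T@c['t'],c['R'][2],c['f'])
o=get_obs(); print(o)
E
```

```text
pics
top [ 512.31969501 -106.05393515 1071.54031041] [ 0.0331493  -0.02572565 -0.99911927] 465.16934430399454
scene [  90.13513696 -619.67414869  681.98344149] [ 0.50748143  0.52934604 -0.67989364] 491.8361635203099
{'clock': 0.1, 'joints': array([ 1.27598507e+00,  4.23758740e-01,  1.63059493e+00,  8.36657723e-06,
        1.08864300e+00, -1.90121872e-02]), 'qd': array([-0.00043352, -0.00307056, -0.00145107,  0.00167202, -0.00051889,
        0.0004475 ]), 'joint_efforts': array([-2.26920056e-04, -5.45614064e+01, -2.74321657e+01,  6.44284557e-02,
        1.88638695e-02, -5.96842392e-05]), 'tool_pos': array([170.0194535 , 600.86466313, 196.1903499 ]), 'orientation': array([-1.13361056e-04,  1.37464786e-01,  9.90506406e-01, -6.92802840e-04]), 'wrist_force': array([-0.49091627, -0.11770483, -0.36560569]), 'ft_torque': array([-0.02661778,  0.04148509, -0.00591402]), 'grip_force': 0.0, 'gripper_width': 87.78945022898617}
```

View pics/top0.png

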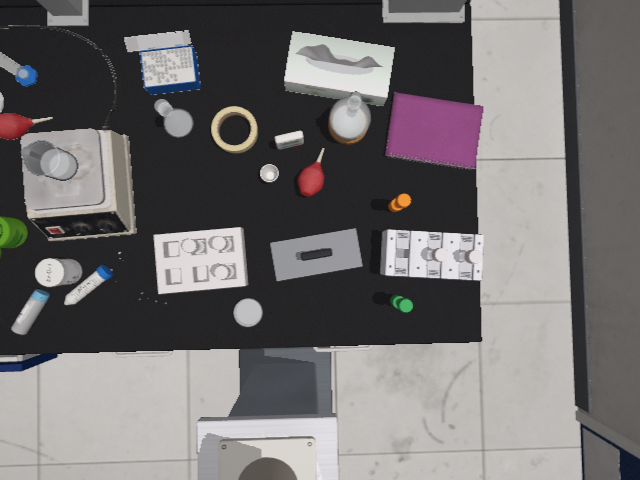

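View pics/scene0.png

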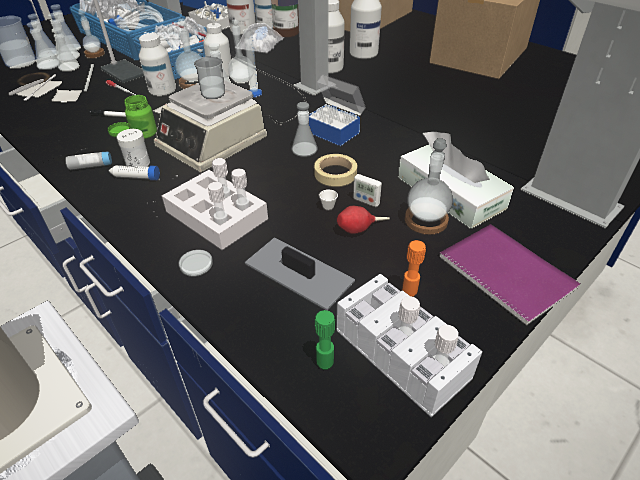

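The top view shows the block at (432,255), with white-capped vials at about (443,255) and (475,256) and an empty well on the left at (402,255). The rack is at (200,260), with stored vials at (190,245), (220,243) and (222,271) and free pockets at (172,248), (173,276) and (200,273). The cover is at (316,255). The look-alikes are orange at (400,203) and green at (402,304), both standing outside the block, so they are not the ones meant.

```bash
cat > m.py <<'E'
from h import *
def rect(P,m):
    q=P[m][:,:2].astype(np.float32); r=cv2.minAreaRect(q); return np.round(r[0],1),np.round(r[1],1),round(r[2],2),len(q)
if __name__=='__main__':
    for n in('top','scene'):
        c=cam(n);P=cloud(c);z=P[...,2];x=P[...,0];y=P[...,1]
        print(n,'bench z',np.nanmedian(z[(abs(y)<400)&(x>300)&(x<600)&(abs(z)<8)]))
        box=lambda x0,x1,y0,y1,z0,z1:(x>x0)&(x<x1)&(y>y0)&(y<y1)&(z>z0)&(z<z1)
        print('block',rect(P,box(380,620,-480,-220,71,79)))
        print('rack',rect(P,box(380,620,30,280,41,47)))
        print('cover',rect(P,box(380,620,-220,20,5,12)),'handle',rect(P,box(380,620,-220,20,40,54)))
        for nm,m in(('caps',box(300,720,-520,-200,114,135)),('stored',box(380,620,30,280,114,135)),('low',box(300,720,-200,300,10,100))):
            k,l,s,ce=cv2.connectedComponentsWithStats(m.astype(np.uint8))
            for i in range(1,k):
                if s[i,4]>25: print(nm,np.round(ce[i]),s[i,4],np.round(np.nanmedian(P[l==i],0),1),rect(P,l==i)[:2])
E
python3 m.py
```

```text
top bench z -0.32990181960156306
block (array([ 514.6, -376.5]), array([211.1,  99.9]), 85.62, 2458)
rack (array([513.8, 134.8]), array([130.1, 191. ]), 4.0, 3097)
cover (array([ 499.5, -100.4]), array([238.9, 236. ]), 89.62, 2903) handle (array([ 521.3, -122.2]), array([17.8, 69.4]), 8.27, 255)
caps [404. 200.] 141 [ 628.2 -303.5  119.4] (array([ 628.1, -303.1]), array([25.3, 26.5]))
caps [441. 254.] 165 [ 514.9 -374.6  127.2] (array([ 513.9, -375.5]), array([26.4, 26.6]))
caps [474. 256.] 172 [ 509.5 -444.1  127.3] (array([ 509.1, -445.4]), array([27.4, 26.5]))
caps [406. 305.] 145 [ 412.3 -301.8  119.5] (array([ 412.4, -301.9]), array([26. , 26.3]))
stored [219. 243.] 157 [547.3  76.3 123.1] (array([547.7,  76.7]), array([27.5, 26.3]))
stored [190. 245.] 164 [544.1 135.2 123.2] (array([543. , 136.3]), array([27.1, 27.7]))
stored [222. 272.] 161 [488.2  71.6 123.3] (array([487.9,  72.5]), array([27.5, 27.1]))
low [125. 199.] 1137 [648.2 292.1  51.4] (array([647.4, 291.3]), array([ 16.6, 144.9]))
low [269. 173.] 131 [708.3 -14.8  26.8] (array([703. , -20.6]), array([38.3, 33.3]))
lo
[... 1101 characters left out ...]
tored [238. 174.] 137 [544.   74.2 122.7] (array([545.8,  77.6]), array([28.6, 26.3]))
stored [215. 188.] 151 [483.6  70.1 122.6] (array([485.9,  73.4]), array([27.9, 26.4]))
low [220. 143.] 1471 [648.5 294.   52.3] (array([646.3, 295. ]), array([147.1,  17.9]))
low [215. 207.] 4358 [495.9  99.8  42.7] (array([512.3, 136.1]), array([132.9, 195.7]))
low [327. 198.] 226 [704.3 -16.   24.3] (array([702. , -19.6]), array([40.9, 35.7]))
low [355. 219.] 741 [ 673.7 -123.4   43.9] (array([ 684.5, -116. ]), array([52.1, 71.4]))
low [298. 262.] 655 [ 514.3 -126.3   38.1] (array([ 523.9, -113.9]), array([84.6, 44.1]))
low [195. 261.] 622 [390.7  35.2  13.1] (array([392.1,  36.7]), array([63.4, 63.9]))
```

```bash
cat >> h.py <<'E'
def go(x,y,z,yang,tilt=0,obs=None):
    """shift (cm) and rotvec (deg) in tool axes from the current pose to a tool-down pose with tool y at yang deg, then tilt deg about tool x"""
    o=obs or get_obs(); q=np.array(o['orientation']); R0=R.from_quat(q[[1,2,3,0]]).as_matrix()
    a=np.radians(yang); ty=np.array([np.cos(a),np.sin(a),0]); tz=np.array([0,0,-1.]); T=np.c_[np.cross(ty,tz),ty,tz]@R.from_rotvec([np.radians(tilt),0,0]).as_matrix()
    d=R0.T@(np.array([x,y,z])-o['tool_pos'])/10
    print('shift',np.round(d,2).tolist(),'turn',np.round(np.degrees(R.from_matrix(R0.T@T).as_rotvec()),2).tolist())
E
python3 -c "
from h import *
go(430,200,260,-4.4)"
```

```text
shift [-35.93, -31.52, -6.33] turn [-0.05, 0.04, 78.6]
```

Request:
{"name": "arm_command", "arguments": {"rows": [[[-36,-31.5,-6.3],[0,0,78.6],0],[[-36,-31.5,-6.3],[0,0,78.6],0],[[-36,-31.5,-6.3],[0,0,78.6],0],[[-36,-31.5,-6.3],[0,0,78.6],0],[[-36,-31.5,-6.3],[0,0,78.6],0],[[-36,-31.5,-6.3],[0,0,78.6],0],[[-36,-31.5,-6.3],[0,0,78.6],0],[[-36,-31.5,-6.3],[0,0,78.6],0],[[-36,-31.5,-6.3],[0,0,78.6],0],[[-36,-31.5,-6.3],[0,0,78.6],0],[[-36,-31.5,-6.3],[0,0,78.6],0],[[-36,-31.5,-6.3],[0,0,78.6],0]]}}

```text
clock: 1.4
tool_pos: [430.9, 199.7, 259.8]
orientation: [-0.0, 0.734, 0.679, -0.0]
wrist_force: [0.2, 0.0, -1.3]
gripper_width: 87.7
grip_force: 0.0
```

```bash
python3 -c "
from h import *
o=get_obs();print(o['tool_pos'],o['joints'])
go(508,-446,220,-4.4)"
```

```text
[430.8795755  199.71787581 259.82881318] [4.08772632e-01 1.22266255e-01 1.88697125e+00 3.14494025e-04
 1.13249703e+00 4.87278648e-01]
shift [-63.77, 12.76, 3.97] turn [-0.01, -0.01, -0.11]
```

Request:
{"name": "arm_command", "arguments": {"rows": [[[-63.8,12.8,4],[0,0,0],0],[[-63.8,12.8,4],[0,0,0],0],[[-63.8,12.8,4],[0,0,0],0],[[-63.8,12.8,4],[0,0,0],0],[[-63.8,12.8,4],[0,0,0],0],[[-63.8,12.8,4],[0,0,0],0],[[-63.8,12.8,4],[0,0,0],0],[[-63.8,12.8,4],[0,0,0],0],[[-63.8,12.8,4],[0,0,0],0],[[-63.8,12.8,4],[0,0,0],0],[[-63.8,12.8,4],[0,0,0],0],[[-63.8,12.8,4],[0,0,0],0]]}}

```text
clock: 2.6
tool_pos: [504.0, -394.5, 222.4]
orientation: [-0.0, 0.733, 0.68, 0.0]
wrist_force: [0.5, 0.6, -0.6]
gripper_width: 87.9
grip_force: 0.0
```

```bash
python3 -c "
from h import *
o=get_obs();print(o['tool_pos'])
go(508,-446,215,-4.4)
c=cam('wrist');save('w1.png',c['pixels']);print(-c['R'].T@c['t'],c['R'][2])"
```

```text
[ 503.98524028 -394.52728948  222.41891234]
shift [-5.1, 0.78, 0.74] turn [-0.03, -0.05, 0.12]
[ 510.99613486 -323.16749453  410.30368767] [-0.02092711 -0.26484425 -0.96406409]
```

View pics/w1.png

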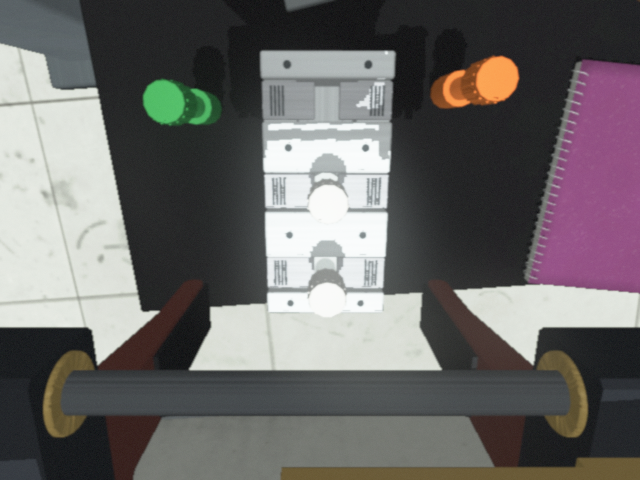

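The wrist view shows the two vials to be freed, well 0's cap at (327,300) and well 1's at (328,203). The well at (327,100) is empty, all the shoes look flush, and green (165,102) and orange (497,80) stand outside the block. I'll refine the cap positions from here.

```bash
python3 -c "
from m import *
c=cam('wrist');P=cloud(c);x,y,z=[P[...,i] for i in range(3)]
for m in ((z>123)&(z<135)&(y<-410)&(y>-480)&(abs(x-510)<40),(z>123)&(z<135)&(y<-340)&(y>-410)&(abs(x-510)<40),(z>72)&(z<79)&(abs(x-510)<70)&(y>-500)&(y<-250)): print(rect(P,m),np.nanmedian(P[m][:,2]))
"
```

```text
(array([ 509.7, -444.8]), array([28. , 27.7]), 78.89, 1142) 128.0617306747962
(array([ 515.3, -375.3]), array([27.9, 27.7]), 52.37, 1332) 127.98327758902843
(array([ 515.2, -375.8]), array([209.7, 100.2]), 85.6, 17657) 74.96833148035158
```

```bash
python3 -c "
from h import *
go(509.7,-444.8,215,-4.4);go(509.7,-444.8,95,-4.4)"
```

```text
shift [-4.64, 0.93, 0.68] turn [0.0, 0.05, -0.09]
shift [-4.62, 0.93, 12.68] turn [0.0, 0.05, -0.09]
```

Request:
{"name": "arm_command", "arguments": {"rows": [[[-4.6,0.9,0.7],[0,0,0],0],[[-4.6,0.9,0.7],[0,0,0],0],[[-4.6,0.9,4.5],[0,0,0],0],[[-4.6,0.9,7],[0,0,0],0],[[-4.6,0.9,7],[0,0,0],0],[[-4.6,0.9,7],[0,0,0],0]]}}

```text
clock: 3.3
tool_pos: [509.2, -439.2, 153.2]
orientation: [-0.001, 0.733, 0.68, 0.0]
wrist_force: [0.7, -0.5, 0.5]
gripper_width: 88.0
grip_force: 0.0
```

```bash
python3 -c "
from h import *
print(get_obs()['tool_pos']);go(509.7,-444.8,95,-4.4)"
```

```text
[ 509.21424414 -439.2336535   153.20716667]
shift [-0.56, 0.09, 5.82] turn [-0.05, -0.05, 0.09]
```

Down onto vial 0 and grip.

Request:
{"name": "arm_command", "arguments": {"rows": [[[-0.55,0.1,2],[0,0,0],0],[[-0.55,0.1,4],[0,0,0],0],[[-0.55,0.1,5.8],[0,0,0],0],[[-0.55,0.1,5.8],[0,0,0],0.4],[[-0.55,0.1,5.8],[0,0,0],0.5],[[-0.55,0.1,5.8],[0,0,0],0.6],[[-0.55,0.1,5.8],[0,0,0],0.65],[[-0.55,0.1,5.8],[0,0,0],0.7],[[-0.55,0.1,5.8],[0,0,0],0.75],[[-0.55,0.1,5.8],[0,0,0],0.8],[[-0.55,0.1,5.8],[0,0,0],0.8],[[-0.55,0.1,5.8],[0,0,0],0.8]], "squeeze": 30}}

```text
clock: 4.5
tool_pos: [509.2, -446.4, 95.1]
orientation: [-0.0, 0.734, 0.679, -0.0]
wrist_force: [-0.1, 0.8, -0.0]
gripper_width: 26.6
grip_force: 30.0
```

```bash
python3 -c "
from h import *
o=get_obs();print(o['tool_pos'],o['wrist_force'],o['gripper_width'],o['grip_force']);go(509.7,-444.8,95,-4.4)"
```

```text
[ 509.15642485 -446.40939591   95.0816397 ] [-0.0584175   0.79150165 -0.00827953] 26.581879493466673 30.000190436840057
shift [0.16, 0.04, 0.01] turn [-0.0, -0.0, -0.01]
```

Request:
{"name": "arm_command", "arguments": {"rows": [[[0,0,-0.15],[0,0,0],0.8],[[0,0.22,-0.15],[1.45,0,0],0.8],[[0,0.44,-0.14],[2.9,0,0],0.8],[[0,0.66,-0.12],[4.3,0,0],0.8],[[0,0.88,-0.1],[5.8,0,0],0.8],[[0,1.1,-0.08],[7.2,0,0],0.8],[[0,1.1,-0.08],[7.2,0,0],0.8],[[0,1.1,-0.08],[7.2,0,0],0.8]]}}

```text
clock: 5.3
tool_pos: [517.9, -446.8, 95.8]
orientation: [-0.048, 0.732, 0.678, -0.044]
wrist_force: [-7.1, 0.1, 4.2]
gripper_width: 26.8
grip_force: 30.1
```

```bash
python3 -c "
from h import *
o=get_obs();print(o['tool_pos'],o['wrist_force'],o['ft_torque'],o['gripper_width']);go(509.2,-446.4,96.5,-4.4)
c=cam('wrist');save('w2.png',c['pixels'])"
```

```text
[ 517.90177476 -446.84201667   95.81815958] [-7.12516596  0.08029301  4.15434524] [0.04587972 1.7346883  0.00889969] 26.798229717172077
shift [-0.02, -0.87, 0.05] turn [-7.5, -0.06, 0.02]
```

View pics/w2.png

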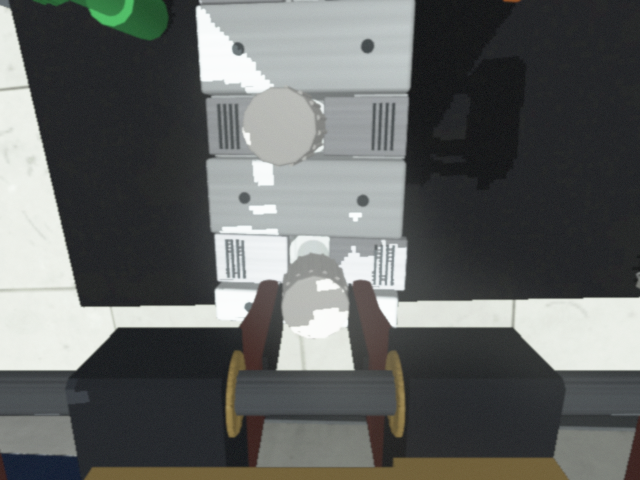

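The view shows vial 0 leaned toward +x, with its cap at (315,300). The back shoe's end at (405,262) now stands slightly past the block edge at about (398,305). I'll measure the shoe travel.

```bash
cat > s.py <<'E'
from h import *
def shoes(n='wrist',B=(515.2,-375.8),a=-4.4):
    c=cam(n);P=cloud(c);t=np.radians(a);d=P[...,:2]-np.array(B);X=d@[np.cos(t),np.sin(t)];Y=d@[-np.sin(t),np.cos(t)];Z=P[...,2]
    for i,yc in enumerate((-70,0,70)):
        r=[]
        for s in(-1,1):
            m=(abs(Y-yc)<11)&(Z>64)&(Z<73)&(s*X>12)&(s*X<65); v=s*X[m]
            r.append((int(m.sum()),[round(float(q),1) for q in np.percentile(v,[2,97,99])]) if m.sum()>20 else int(m.sum()))
        e=[]
        for s in(-1,1):
            m=(abs(abs(Y-yc)-24)<6)&(Z>72)&(Z<78)&(s*X>12)&(s*X<65); e.append([round(float(q),1) for q in np.percentile(s*X[m],[97,99])] if m.sum()>20 else None)
        print(i,'front',r[0],'back',r[1],'face',e)
if __name__=='__main__':
    import sys
    for n in sys.argv[1:] or['wrist']: print(n);shoes(n)
    o=get_obs();print(o['tool_pos'],o['wrist_force'])
E
python3 s.py wrist top
```

```text
wrist
0 front (2540, [12.7, 48.4, 49.2]) back (2675, [14.8, 52.4, 53.0]) face [[48.2, 48.8], [49.4, 49.9]]
1 front (1674, [29.8, 49.0, 49.4]) back (3707, [12.9, 49.0, 49.7]) face [[47.9, 48.9], [48.9, 49.7]]
2 front 0 back 0 face [[48.0, 48.9], [48.9, 49.7]]
top
0 front (181, [12.9, 49.7, 50.1]) back (151, [12.9, 52.4, 52.5]) face [[48.8, 49.0], [48.4, 48.7]]
1 front (173, [12.9, 49.4, 49.8]) back (162, [13.4, 48.3, 48.6]) face [[49.8, 50.2], [48.7, 49.2]]
2 front (177, [12.4, 48.9, 49.4]) back (173, [13.5, 48.6, 49.0]) face [[49.6, 50.0], [47.4, 48.2]]
[ 517.83184448 -446.84094438   95.82783547] [-6.87563842  0.50451723  4.01838276]
```

Request:
{"name": "arm_command", "arguments": {"rows": [[[0,0.15,0.02],[0.4,0,0],0.8],[[0,0.3,0.04],[0.8,0,0],0.8],[[0,0.45,0.06],[1.2,0,0],0.8],[[0,0.45,0.06],[1.2,0,0],0.8],[[0,0.45,0.06],[1.2,0,0],0.8]]}}

```text
clock: 5.95
tool_pos: [523.1, -447.4, 95.0]
orientation: [-0.055, 0.732, 0.678, -0.051]
wrist_force: [-4.3, 0.2, 5.0]
gripper_width: 26.8
grip_force: 30.2
```

```bash
python3 s.py wrist top | grep -v "^[12]"
```

```text
wrist
0 front (2518, [12.7, 48.4, 49.1]) back (2632, [16.7, 54.9, 55.5]) face [[48.0, 48.8], [49.4, 49.9]]
top
0 front (176, [13.0, 49.7, 50.2]) back (146, [16.7, 54.3, 54.7]) face [[48.8, 49.1], [48.5, 48.7]]
[ 523.08647997 -447.43307662   95.05498957] [-4.74315972  0.61326955  3.64781285]
```

Request:
{"name": "arm_command", "arguments": {"rows": [[[0,0.1,0.01],[0.3,0,0],0.8],[[0,0.2,0.02],[0.5,0,0],0.8],[[0,0.2,0.02],[0.5,0,0],0.8]]}}

```text
clock: 6.35
tool_pos: [524.5, -447.6, 94.7]
orientation: [-0.059, 0.731, 0.677, -0.054]
wrist_force: [-7.0, 0.4, 7.0]
gripper_width: 26.6
grip_force: 30.4
```

```bash
python3 s.py wrist top | grep -v "^[12]"; python3 -c "
from h import *
go(509.2,-446.4,96.5,-4.4);go(496.5,-445.4,95.5,-4.4,-8.4)"
```

```text
wrist
0 front (2496, [12.7, 48.4, 49.1]) back (2613, [17.9, 55.8, 56.5]) face [[47.9, 48.7], [49.4, 50.0]]
top
0 front (175, [12.9, 49.7, 50.1]) back (140, [17.0, 54.5, 54.9]) face [[48.8, 49.0], [48.2, 48.5]]
[ 524.51211328 -447.59622266   94.73049662] [-6.70769491  0.62041572  6.80735114]
shift [0.0, -1.54, 0.07] turn [-9.14, -0.03, -0.0]
shift [0.0, -2.79, 0.37] turn [-17.54, -0.03, -0.0]
```

Request:
{"name": "arm_command", "arguments": {"rows": [[[0,-0.6,0.05],[-3,0,0],0.8],[[0,-1.2,0.11],[-6,0,0],0.8],[[0,-1.73,0.17],[-8.9,0,0],0.8],[[0,-2.1,0.24],[-11,0,0],0.8],[[0,-2.5,0.32],[-13,0,0],0.8],[[0,-2.9,0.41],[-15,0,0],0.8],[[0,-3.2,0.48],[-16.5,0,0],0.8],[[0,-3.45,0.54],[-17.7,0,0],0.8],[[0,-3.45,0.54],[-17.7,0,0],0.8],[[0,-3.45,0.54],[-17.7,0,0],0.8]]}}

```text
clock: 7.45
tool_pos: [495.1, -447.3, 97.0]
orientation: [0.061, 0.732, 0.677, 0.053]
wrist_force: [6.1, -0.8, 5.1]
gripper_width: 26.9
grip_force: 30.3
```

```bash
python3 s.py wrist top | grep -v "^[12]"; python3 -c "
from h import *
go(510.2,-446.4,97,-4.4)"
```

```text
wrist
0 front (2748, [16.0, 54.1, 54.8]) back (2702, [16.7, 55.4, 56.4]) face [[49.1, 49.6], [48.4, 49.3]]
top
0 front (159, [16.0, 54.3, 54.6]) back (178, [17.4, 54.6, 55.2]) face [[48.7, 48.9], [48.7, 49.0]]
[ 495.16091624 -447.25587661   96.95389392] [ 6.59464744 -1.74705394  5.71907206]
shift [0.2, 1.47, 0.23] turn [9.22, 0.27, -0.04]
```

Request:
{"name": "arm_command", "arguments": {"rows": [[[0,-0.1,0],[-0.2,0,0],0.8],[[0,-0.2,0.03],[-0.4,0,0],0.8],[[0,-0.3,0.05],[-0.6,0,0],0.8],[[0,-0.3,0.05],[-0.6,0,0],0.8]]}}

```text
clock: 7.95
tool_pos: [493.2, -447.4, 96.5]
orientation: [0.065, 0.731, 0.677, 0.057]
wrist_force: [9.1, -0.7, 6.0]
gripper_width: 26.7
grip_force: 30.5
```

```bash
python3 s.py wrist top | grep -v "^[12]"; python3 -c "
from h import *
go(510.2,-446.4,97,-4.4)"
```

```text
wrist
0 front (2759, [17.3, 55.3, 56.0]) back (2694, [16.6, 55.4, 56.3]) face [[49.1, 49.6], [48.3, 49.1]]
top
0 front (155, [18.0, 56.4, 56.8]) back (181, [17.4, 54.6, 55.2]) face [[48.8, 49.0], [48.2, 48.8]]
[ 493.16759061 -447.38653267   96.48614956] [ 8.10162228 -0.39602607  5.58909868]
shift [0.23, 1.67, 0.24] turn [9.92, 0.31, -0.05]
```

Request:
{"name": "arm_command", "arguments": {"rows": [[[0,0.4,0.02],[2,0,0],0.8],[[0,0.8,0.07],[4,0,0],0.8],[[0,1.2,0.12],[6,0,0],0.8],[[0,1.6,0.2],[8,0,0],0.8],[[0,1.85,0.23],[9.4,0,0],0.8],[[0,1.85,0.23],[9.4,0,0],0.8],[[0,1.85,0.23],[9.4,0,0],0.8]]}}

```text
clock: 8.75
tool_pos: [509.0, -447.5, 96.4]
orientation: [0.002, 0.734, 0.68, 0.0]
wrist_force: [-0.9, 1.5, 11.6]
gripper_width: 26.9
grip_force: 30.0
```

```bash
python3 -c "
from h import *
o=get_obs();print(o['tool_pos'],o['wrist_force']);go(509.2,-446.4,95.5,-4.4)"
```

```text
[ 508.99067147 -447.4704568    96.36927993] [-0.89533599  1.47230642 11.64177297]
shift [0.11, 0.01, 0.09] turn [0.18, 0.15, 0.02]
```

Request:
{"name": "arm_command", "arguments": {"rows": [[[0.05,0,-0.2],[0,0,0],0.8],[[0.05,0,-0.4],[0,0,0],0.8],[[0.05,0,-0.6],[0,0,0],0.8],[[0.05,0,-0.8],[0,0,0],0.8],[[0.05,0,-0.8],[0,0,0],0.8]]}}

```text
clock: 9.25
tool_pos: [507.4, -445.8, 102.1]
orientation: [0.0, 0.734, 0.679, 0.0]
wrist_force: [-0.8, -0.4, 0.5]
gripper_width: 26.4
grip_force: 30.0
```

```bash
python3 s.py wrist top | grep -v "^[12]"
```

```text
wrist
0 front (2776, [16.8, 55.1, 56.0]) back (2807, [17.1, 55.6, 56.4]) face [[48.7, 49.3], [49.0, 49.6]]
top
0 front (186, [17.4, 56.3, 56.7]) back (179, [17.4, 54.6, 55.4]) face [[48.8, 49.3], [48.4, 48.7]]
[ 507.34012305 -445.6732703   101.92462387] [-0.10749968  0.6386745  -0.53145512]
```

Request:
{"name": "arm_command", "arguments": {"rows": [[[0,0.1,-0.4],[0,0,0],0.8],[[0,0.1,-0.8],[0,0,0],0.8],[[0,0.1,-1.3],[0,0,0],0.8],[[0,0.1,-1.8],[0,0,0],0.8],[[0,0.1,-3],[0,0,0],0.8],[[0,0.1,-5],[0,0,0],0.8],[[0,0.1,-8],[0,0,0],0.8],[[0,0.1,-11],[0,0,0],0.8],[[0,0.1,-14],[0,0,0],0.8],[[0,0.1,-14],[0,0,0],0.8]]}}

```text
clock: 10.35
tool_pos: [510.5, -447.7, 248.1]
orientation: [0.005, 0.734, 0.679, 0.0]
wrist_force: [0.4, 0.3, 0.0]
gripper_width: 26.6
grip_force: 30.0
```

```bash
python3 -c "
from h import *
c=cam('scene');save('s2.png',c['pixels'])
o=get_obs();print(o['tool_pos'],o['gripper_width']);go(483,133,243,4.2)
print([np.round([513.2-np.sin(np.radians(4.1))*b+np.cos(np.radians(4.1))*a,135.3+np.sin(np.radians(4.1))*a+np.cos(np.radians(4.1))*b],1) for a,b in((30,60),(-30,0),(-30,60))])"
```

```text
[ 509.48147825 -446.77886527  245.23963703] 26.776338708457864
shift [57.6, -7.09, -0.0] turn [0.23, 0.21, -8.6]
[array([538.8, 197.3]), array([483.3, 133.2]), array([479., 193.])]
```

View pics/s2.png

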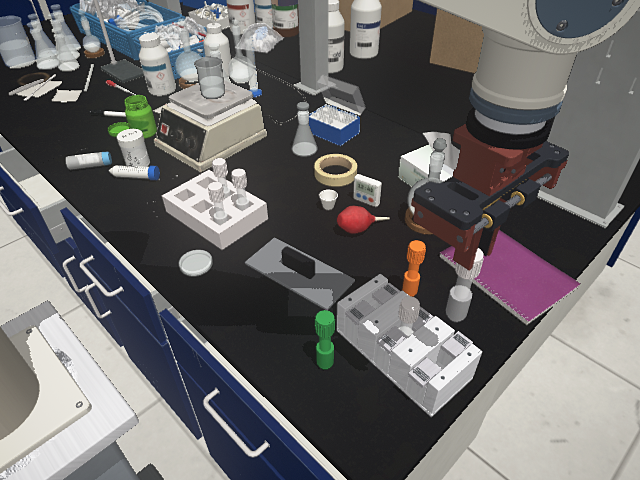

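Vial 0 hangs upright in the grip at (465,283) and is clear of the block. I'll carry it to the rack pocket at x=-30, y=+60.

```bash
python3 -c "
from h import *
go(479.1,191.4,245,4.1)"
```

```text
shift [63.4, -7.93, -0.23] turn [0.23, 0.21, -8.5]
```

Request:
{"name": "arm_command", "arguments": {"rows": [[[2.5,-0.3,0],[0,0,-0.5],0.8],[[6,-0.8,0],[0,0,-1],0.8],[[10.5,-1.3,0],[0,0,-2],0.8],[[15,-1.9,0],[0.1,0.1,-3],0.8],[[20,-2.5,0],[0.2,0.2,-4],0.8],[[25,-3.1,0],[0.2,0.2,-5],0.8],[[30,-3.8,0],[0.2,0.2,-6],0.8],[[35,-4.4,0],[0.2,0.2,-7],0.8],[[40,-5,0],[0.2,0.2,-8],0.8],[[44,-5.5,0],[0.2,0.2,-8.5],0.8],[[48,-6,0],[0.2,0.2,-8.5],0.8],[[50,-6.3,0],[0.2,0.2,-8.5],0.8]]}}

```text
clock: 11.6
tool_pos: [482.5, 60.2, 240.9]
orientation: [-0.003, 0.681, 0.733, -0.001]
wrist_force: [-0.4, 0.2, -0.5]
gripper_width: 26.5
grip_force: 30.0
```

```bash
python3 -c "
from h import *
o=get_obs();print(o['tool_pos'],o['gripper_width'],o['grip_force']);go(479.1,191.4,245,4.1)"
```

```text
[482.47119671  60.2171475  240.8571354 ] 26.528945563216467 29.98824566602707
shift [13.11, 0.63, -0.36] turn [-0.31, -0.24, 0.12]
```

Request:
{"name": "arm_command", "arguments": {"rows": [[[4,0.2,0],[0,0,0],0.8],[[8,0.4,0],[0,0,0],0.8],[[11,0.5,0],[0,0,0],0.8],[[12.6,0.6,0],[0,0,0],0.8],[[12.6,0.6,0],[0,0,0],0.8],[[12.6,0.6,0],[0,0,0],0.8]]}}

```text
clock: 12.2
tool_pos: [480.5, 182.9, 241.8]
orientation: [-0.003, 0.681, 0.732, -0.001]
wrist_force: [-0.2, -0.2, -0.8]
gripper_width: 26.8
grip_force: 30.0
```

```bash
python3 -c "
from m import *
c=cam('wrist');P=cloud(c);x,y,z=[P[...,i] for i in range(3)]
o=get_obs();p=o['tool_pos'];print(p,o['gripper_width'])
m=(abs(x-p[0])<17)&(abs(y-p[1])<30)&(z>p[2]+25)&(z<p[2]+45); print('cap',rect(P,m),np.nanmedian(z[m]))
m=(z>41)&(z<47)&(x>400)&(x<620)&(y>20)&(y<300); print('rack',rect(P,m))
go(479.1,191.4,95,4.1)"
```

```text
[480.62277843 182.56921861 241.95302433] 26.879574055977887
cap (array([482.8, 184.9]), array([33.7, 28.4]), 14.0, 4378) 273.48999578535836
rack (array([537.3, 168.8]), array([180. , 254.2]), 3.94, 11613)
shift [0.85, -0.03, 14.7] turn [-0.25, -0.17, -0.03]
```

Request:
{"name": "arm_command", "arguments": {"rows": [[[0.8,0,1],[-0.25,-0.2,0],0.8],[[0.8,0,3],[-0.25,-0.2,0],0.8],[[0.8,0,5],[-0.25,-0.2,0],0.8],[[0.8,0,7.5],[-0.25,-0.2,0],0.8],[[0.8,0,9],[-0.25,-0.2,0],0.8],[[0.8,0,9],[-0.25,-0.2,0],0.8],[[0.8,0,9],[-0.25,-0.2,0],0.8]]}}

```text
clock: 12.95
tool_pos: [480.0, 191.6, 152.3]
orientation: [0.0, 0.682, 0.732, 0.0]
wrist_force: [-0.3, 0.3, -1.2]
gripper_width: 26.5
grip_force: 30.0
```

```bash
python3 -c "
from m import *
c=cam('wrist');P=cloud(c);x,y,z=[P[...,i] for i in range(3)];save('w3.png',c['pixels'])
for n in('wrist','top'):
  c=cam(n);P=cloud(c);x,y,z=[P[...,i] for i in range(3)]
  m=(z>41)&(z<47)&(x>440)&(x<590)&(y>30)&(y<242); print(n,rect(P,m))
o=get_obs();print(o['tool_pos'],o['gripper_width'])
go(479.1,191.1,93,4.1)"
```

```text
wrist (array([513.7, 153.6]), array([130.4, 154.6]), 3.97, 15944)
top (array([513.8, 134.7]), array([130.1, 190.8]), 4.03, 2957)
[480.81030478 192.07769229 153.41880841] 26.268226918132015
shift [-0.09, -0.2, 6.04] turn [0.17, -0.04, -0.03]
```

View pics/w3.png

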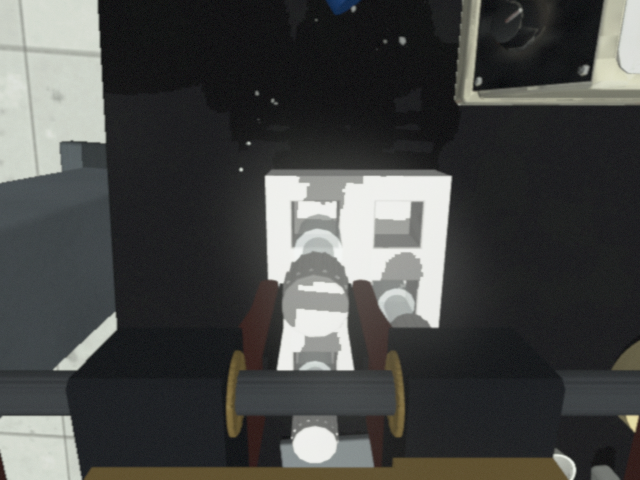

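Request:
{"name": "arm_command", "arguments": {"rows": [[[-0.1,-0.1,1],[0.1,0,0],0.8],[[-0.1,-0.1,2],[0.1,0,0],0.8],[[-0.1,-0.1,3],[0.1,0,0],0.8],[[-0.1,-0.1,4],[0.1,0,0],0.8],[[-0.1,-0.1,5],[0.1,0,0],0.8],[[-0.1,-0.1,5.5],[0.1,0,0],0.8],[[-0.1,-0.1,5.5],[0.1,0,0],0.8],[[-0.1,-0.1,5.5],[0.1,0,0],0.8]]}}

```text
clock: 13.9
tool_pos: [479.3, 190.9, 97.4]
orientation: [-0.0, 0.681, 0.732, -0.0]
wrist_force: [-0.5, -0.0, -0.6]
gripper_width: 26.4
grip_force: 30.0
```

```bash
python3 -c "
from h import *
o=get_obs();print(o['tool_pos'],o['wrist_force']);go(479.6,190.8,93,4.1)"
```

```text
[479.25720212 190.9391088   97.44099095] [-0.52648526 -0.02750444 -0.59240829]
shift [-0.02, 0.03, 0.44] turn [-0.04, -0.01, -0.0]
```

Request:
{"name": "arm_command", "arguments": {"rows": [[[0,0,0.2],[0,0,0],0.8],[[0,0,0.4],[0,0,0],0.8],[[0,0,0.55],[0,0,0],0.8],[[0,0,0.55],[0,0,0],0.8],[[0,0,0.55],[0,0,0],0.75],[[0,0,0.55],[0,0,0],0.65],[[0,0,0.55],[0,0,0],0.55],[[0,0,0.55],[0,0,0],0.5],[[0,0,0.55],[0,0,0],0.5]]}}

```text
clock: 14.8
tool_pos: [479.0, 190.8, 91.8]
orientation: [-0.0, 0.681, 0.732, -0.0]
wrist_force: [-0.5, -0.3, -0.4]
gripper_width: 44.1
grip_force: 0.0
```

```bash
python3 -c "
from m import *
o=get_obs();print(o['tool_pos'],o['wrist_force'],o['gripper_width'])
c=cam('wrist');P=cloud(c);x,y,z=[P[...,i] for i in range(3)]
m=(abs(x-479)<24)&(abs(y-193)<24)&(z>115)&(z<135);print(rect(P,m),np.nanmedian(z[m]))"
```

```text
[479.01252991 190.84980891  91.82896232] [-0.53292406 -0.32984804 -0.36296253] 44.084680876383246
(array([479.5, 194.3]), array([48.1, 28.6]), 3.89, 4664) 123.99537773066017
```

Request:
{"name": "arm_command", "arguments": {"rows": [[[0,0,-1],[0,0,0],0.5],[[0,0,-4],[0,0,0],0.5],[[0,0,-8],[0,0,0],0.5],[[0,0,-12],[0,0,0],0.5],[[0,0,-15],[0,0,0],0.3],[[0,0,-15],[0,0,0],0]]}}

```text
clock: 15.45
tool_pos: [481.9, 191.9, 247.2]
orientation: [0.002, 0.681, 0.732, 0.004]
wrist_force: [1.5, 0.4, -0.7]
gripper_width: 56.5
grip_force: 0.0
```

```bash
python3 -c "
from h import *
go(515.3,-376,235,-4.4)"
```

```text
shift [-56.89, -0.73, 1.06] turn [0.44, -0.19, 8.5]
```

Request:
{"name": "arm_command", "arguments": {"rows": [[[-56.9,-0.7,0.8],[0,0,8.5],0],[[-56.9,-0.7,0.8],[0,0,8.5],0],[[-56.9,-0.7,0.8],[0,0,8.5],0],[[-56.9,-0.7,0.8],[0,0,8.5],0],[[-56.9,-0.7,0.8],[0,0,8.5],0],[[-56.9,-0.7,0.8],[0,0,8.5],0],[[-56.9,-0.7,0.8],[0,0,8.5],0],[[-56.9,-0.7,0.8],[0,0,8.5],0],[[-56.9,-0.7,0.8],[0,0,8.5],0],[[-56.9,-0.7,0.8],[0,0,8.5],0],[[-56.9,-0.7,0.8],[0,0,8.5],0],[[-56.9,-0.7,0.8],[0,0,8.5],0]]}}

```text
clock: 16.65
tool_pos: [512.2, -381.0, 232.9]
orientation: [-0.0, 0.735, 0.678, -0.001]
wrist_force: [0.2, 0.4, 0.5]
gripper_width: 87.5
grip_force: 0.0
```

Request:
{"name": "arm_command", "arguments": {"rows": [[[0,0,0],[0,0,0],0],[[0,0,0],[0,0,0],0]]}}

```text
clock: 16.85
tool_pos: [512.4, -376.1, 233.0]
orientation: [-0.001, 0.734, 0.679, -0.0]
wrist_force: [-0.9, 0.3, 0.2]
gripper_width: 87.5
grip_force: 0.0
```

```bash
python3 -c "
from m import *
c=cam('wrist');P=cloud(c);x,y,z=[P[...,i] for i in range(3)]
for m in ((z>123)&(z<135)&(y<-340)&(y>-410)&(abs(x-510)<40),): print(rect(P,m),np.nanmedian(P[m][:,2]))
print(get_obs()['tool_pos']);go(515.3,-375.3,95,-4.4)"
```

```text
(array([ 515.4, -375.4]), array([27.5, 28.4]), 84.45, 1172) 128.01596617100807
[ 512.58448526 -375.56106548  233.33006624]
shift [0.03, 0.29, 13.83] turn [-0.11, -0.08, 0.03]
```

Request:
{"name": "arm_command", "arguments": {"rows": [[[0,0.25,4],[0,0,0],0],[[0,0.25,8],[0,0,0],0],[[0,0.25,11],[0,0,0],0],[[0,0.25,13],[0,0,0],0],[[0,0.25,13.8],[0,0,0],0],[[0,0.25,13.8],[0,0,0],0],[[0,0.25,13.8],[0,0,0],0.5],[[0,0.25,13.8],[0,0,0],0.6],[[0,0.25,13.8],[0,0,0],0.65]]}}

```text
clock: 17.8
tool_pos: [516.0, -377.7, 97.2]
orientation: [0.001, 0.734, 0.679, 0.0]
wrist_force: [0.2, 0.2, -0.1]
gripper_width: 67.1
grip_force: 0.0
```

Request:
{"name": "arm_command", "arguments": {"rows": [[[0,0,0],[0,0,0],0.7],[[0,0,0],[0,0,0],0.75],[[0,0,0],[0,0,0],0.8],[[0,0,0],[0,0,0],0.8]], "squeeze": 30}}

```text
clock: 18.2
tool_pos: [515.3, -377.4, 95.9]
orientation: [-0.0, 0.734, 0.679, -0.0]
wrist_force: [-0.2, 0.5, 0.8]
gripper_width: 35.3
grip_force: 0.0
```

```bash
python3 -c "
from h import *
o=get_obs();print(o['tool_pos'],o['wrist_force'],o['gripper_width']);go(515.3,-375.3,95,-4.4)"
```

```text
[ 515.31152215 -377.39134316   95.89628109] [-0.15511808  0.5398761   0.84578775] 35.29788400307882
shift [0.21, -0.02, 0.09] turn [-0.03, -0.01, -0.01]
```

Request:
{"name": "arm_command", "arguments": {"rows": [[[0.2,0,0.05],[0,0,0],0.6],[[0.2,0,0.05],[0,0,0],0.6],[[0.2,0,0.05],[0,0,0],0.75],[[0.2,0,0.05],[0,0,0],0.8],[[0.2,0,0.05],[0,0,0],0.8],[[0.2,0,0.05],[0,0,0],0.8]]}}

```text
clock: 18.8
tool_pos: [515.4, -375.3, 95.3]
orientation: [-0.0, 0.734, 0.679, -0.0]
wrist_force: [-0.3, 0.2, -0.4]
gripper_width: 26.8
grip_force: 30.0
```

Request:
{"name": "arm_command", "arguments": {"rows": [[[0,0,-0.15],[0,0,0],0.8],[[0,0.25,-0.15],[1.4,0,0],0.8],[[0,0.5,-0.14],[2.8,0,0],0.8],[[0,0.75,-0.12],[4.1,0,0],0.8],[[0,1,-0.1],[5.4,0,0],0.8],[[0,1.25,-0.07],[6.6,0,0],0.8],[[0,1.45,-0.04],[7.6,0,0],0.8],[[0,1.65,-0.02],[8.5,0,0],0.8],[[0,1.75,0],[8.9,0,0],0.8],[[0,1.75,0],[8.9,0,0],0.8],[[0,1.75,0],[8.9,0,0],0.8]]}}

```text
clock: 19.9
tool_pos: [529.6, -376.1, 95.1]
orientation: [-0.06, 0.731, 0.677, -0.055]
wrist_force: [-9.8, 0.5, 3.5]
gripper_width: 26.8
grip_force: 30.5
```

```bash
python3 s.py wrist top
```

```text
wrist
0 front 0 back (129, [16.7, 32.2, 32.8]) face [[18.1, 18.3], [40.9, 42.1]]
1 front (2451, [12.7, 48.4, 49.2]) back (2567, [17.4, 56.1, 56.7]) face [[48.1, 49.0], [49.4, 49.9]]
2 front (3174, [12.7, 48.4, 49.1]) back (3703, [12.8, 49.0, 49.7]) face [[47.9, 48.7], [49.1, 49.8]]
top
0 front 0 back 0 face [None, None]
1 front 0 back (112, [17.9, 55.1, 55.2]) face [[49.9, 50.4], [48.8, 49.1]]
2 front (174, [12.4, 49.0, 49.3]) back (171, [12.7, 48.6, 49.1]) face [[49.7, 50.0], [47.5, 49.1]]
[ 529.58730703 -376.06838973   95.10848915] [-9.27060325 -0.17616578  4.98660631]
```

Request:
{"name": "arm_command", "arguments": {"rows": [[[0,-0.6,0.05],[-3,0,0],0.8],[[0,-1.2,0.11],[-6,0,0],0.8],[[0,-1.73,0.18],[-8.9,0,0],0.8],[[0,-2.1,0.25],[-11,0,0],0.8],[[0,-2.5,0.34],[-13,0,0],0.8],[[0,-2.9,0.43],[-15,0,0],0.8],[[0,-3.2,0.5],[-16.5,0,0],0.8],[[0,-3.45,0.56],[-17.7,0,0],0.8],[[0,-3.6,0.6],[-18,0,0],0.8],[[0,-3.75,0.63],[-18.3,0,0],0.8],[[0,-3.75,0.63],[-18.3,0,0],0.8],[[0,-3.75,0.63],[-18.3,0,0],0.8]]}}

```text
clock: 21.2
tool_pos: [499.6, -376.5, 98.2]
orientation: [0.065, 0.731, 0.677, 0.057]
wrist_force: [8.3, 0.2, 6.4]
gripper_width: 26.8
grip_force: 30.4
```

```bash
python3 s.py wrist top|grep -v ^[02]; python3 -c "
from h import *
go(515.4,-375.3,97,-4.4)"
```

```text
wrist
1 front (2751, [16.0, 54.5, 55.1]) back (2643, [16.7, 55.5, 56.4]) face [[49.1, 49.5], [48.2, 49.0]]
top
1 front (136, [17.4, 55.7, 56.0]) back (182, [17.5, 54.7, 55.0]) face [[48.5, 50.3], [48.6, 48.9]]
[ 499.63786442 -376.43175446   98.22170596] [ 9.41420244 -0.74172093  6.60234687]
shift [0.24, 1.52, 0.39] turn [9.92, 0.3, -0.05]
```

A little more to the front, for margin.

Request:
{"name": "arm_command", "arguments": {"rows": [[[0,-0.1,0.03],[-0.2,0,0],0.8],[[0,-0.2,0.06],[-0.3,0,0],0.8],[[0,-0.2,0.06],[-0.3,0,0],0.8],[[0,-0.2,0.06],[-0.3,0,0],0.8]]}}

```text
clock: 21.7
tool_pos: [498.3, -376.5, 97.5]
orientation: [0.068, 0.731, 0.676, 0.059]
wrist_force: [9.6, 0.2, 5.3]
gripper_width: 26.5
grip_force: 30.5
```

```bash
python3 s.py wrist top|grep -v ^[02]; python3 -c "
from h import *
go(515.4,-375.3,97,-4.4)"
```

```text
wrist
1 front (2778, [17.1, 55.5, 56.2]) back (2654, [16.7, 55.5, 56.4]) face [[49.1, 49.6], [48.2, 49.2]]
top
1 front (140, [18.9, 55.9, 56.3]) back (180, [17.5, 54.7, 55.2]) face [[48.4, 50.2], [48.5, 48.8]]
[ 498.29235275 -376.58254879   97.52165625] [ 9.85645335 -0.93855202  5.93638023]
shift [0.26, 1.66, 0.35] turn [10.27, 0.33, -0.06]
```

Front is out about 6.5 mm. I'll bring the vial upright.

Request:
{"name": "arm_command", "arguments": {"rows": [[[0,0.4,0.03],[2,0,0],0.8],[[0,0.8,0.08],[4,0,0],0.8],[[0.1,1.2,0.14],[6,0.1,0],0.8],[[0.1,1.6,0.2],[8,0.2,0],0.8],[[0.1,1.88,0.25],[9.7,0.3,0],0.8],[[0.1,1.88,0.25],[9.7,0.3,0],0.8],[[0.1,1.88,0.25],[9.7,0.3,0],0.8]]}}

```text
clock: 22.5
tool_pos: [514.0, -375.3, 96.9]
orientation: [0.0, 0.733, 0.68, 0.002]
wrist_force: [-0.7, -1.0, 9.7]
gripper_width: 26.4
grip_force: 30.0
```

Request:
{"name": "arm_command", "arguments": {"rows": [[[0,0,-0.2],[0,0,0],0.8],[[0,0,-0.4],[0,0,0],0.8],[[0,0,-0.6],[0,0,0],0.8],[[0,0,-0.8],[0,0,0],0.8],[[0,0,-0.8],[0,0,0],0.8]]}}

```text
clock: 23.0
tool_pos: [512.2, -374.2, 102.9]
orientation: [-0.002, 0.734, 0.68, 0.002]
wrist_force: [-0.3, 0.4, -0.3]
gripper_width: 26.5
grip_force: 30.0
```

```bash
python3 s.py wrist top | grep -v "^[02]"; python3 -c "
from h import *
go(515.2,-375.5,245,-4.4)"
```

```text
wrist
1 front (2724, [17.1, 55.2, 56.0]) back (2761, [17.1, 55.7, 56.5]) face [[48.7, 49.3], [48.9, 49.5]]
top
1 front (156, [17.5, 55.7, 56.2]) back (158, [17.6, 54.8, 55.2]) face [[49.5, 50.4], [48.6, 48.8]]
[ 512.09353031 -374.07396961  102.6583199 ] [-0.30505798  0.63410219 -1.36938278]
shift [-0.04, 0.31, -14.23] turn [-0.04, -0.31, 0.02]
```

Request:
{"name": "arm_command", "arguments": {"rows": [[[0,0.2,-0.4],[0,-0.3,0],0.8],[[0,0.2,-0.8],[0,-0.3,0],0.8],[[0,0.2,-1.3],[0,-0.3,0],0.8],[[0,0.2,-1.8],[0,-0.3,0],0.8],[[0,0.2,-3],[0,-0.3,0],0.8],[[0,0.2,-5],[0,-0.3,0],0.8],[[0,0.2,-8],[0,-0.3,0],0.8],[[0,0.2,-11],[0,-0.3,0],0.8],[[0,0.2,-14],[0,-0.3,0],0.8],[[0,0.2,-14],[0,-0.3,0],0.8],[[0,0.2,-14],[0,-0.3,0],0.8]]}}

```text
clock: 24.2
tool_pos: [514.3, -375.1, 243.6]
orientation: [0.001, 0.734, 0.68, -0.0]
wrist_force: [-0.5, 0.3, -1.4]
gripper_width: 26.4
grip_force: 30.0
```

```bash
python3 -c "
from m import *
o=get_obs();print(o['tool_pos'],o['gripper_width']);go(539.4,196.8,245,4.1)
c=cam('wrist');P=cloud(c);x,y,z=[P[...,i] for i in range(3)];p=o['tool_pos']
m=(abs(x-p[0])<12)&(abs(y-p[1])<30)&(z>p[2]+25)&(z<p[2]+45); print('cap',rect(P,m),np.nanmedian(z[m]))"
```

```text
[ 514.303373   -375.13394308  243.60238967] 26.391046414890695
shift [57.22, -1.86, -0.19] turn [0.04, 0.05, -8.48]
cap (array([ 514.3, -374.8]), array([24. , 28.6]), 0.06, 3489) 274.6310426740123
```

Request:
{"name": "arm_command", "arguments": {"rows": [[[2.5,-0.1,0],[0,0,-0.5],0.8],[[6,-0.2,0],[0,0,-1],0.8],[[10.5,-0.3,0],[0,0,-2],0.8],[[15,-0.5,0],[0,0,-3],0.8],[[20,-0.6,0],[0,0,-4],0.8],[[25,-0.8,0],[0,0,-5],0.8],[[30,-1,0],[0,0,-6],0.8],[[35,-1.1,0],[0,0,-7],0.8],[[40,-1.3,0],[0,0,-8],0.8],[[44,-1.4,0],[0,0,-8.5],0.8],[[48,-1.6,0],[0,0,-8.5],0.8],[[50,-1.6,0],[0,0,-8.5],0.8]]}}

```text
clock: 25.45
tool_pos: [535.0, 127.5, 241.0]
orientation: [-0.001, 0.68, 0.733, -0.001]
wrist_force: [-0.0, -0.4, -0.5]
gripper_width: 26.9
grip_force: 30.0
```

```bash
python3 -c "
from h import *
o=get_obs();print(o['tool_pos'],o['gripper_width'],o['grip_force']);go(539.4,196.4,235,4.1)"
```

```text
[534.98007439 127.47526605 241.00713397] 26.855626029986173 29.985995292663574
shift [6.84, 0.95, 0.6] turn [-0.21, -0.02, 0.15]
```

Request:
{"name": "arm_command", "arguments": {"rows": [[[3,0.4,0],[0,0,0],0.8],[[5,0.7,0.3],[-0.2,0,0],0.8],[[6.6,0.9,0.6],[-0.2,0,0],0.8],[[6.6,0.9,3],[-0.2,0,0],0.8],[[6.6,0.9,6],[-0.2,0,0],0.8],[[6.6,0.9,8.5],[-0.2,0,0],0.8],[[6.6,0.9,8.5],[-0.2,0,0],0.8],[[6.6,0.9,8.5],[-0.2,0,0],0.8],[[6.6,0.9,8.5],[-0.2,0,0],0.8]]}}

```text
clock: 26.35
tool_pos: [541.3, 191.4, 158.8]
orientation: [0.001, 0.681, 0.732, 0.002]
wrist_force: [0.4, 0.1, 0.4]
gripper_width: 26.8
grip_force: 30.0
```

```bash
python3 -c "
from m import *
o=get_obs();print(o['tool_pos'],o['gripper_width']);go(539.4,196.4,97,4.1)
c=cam('wrist');P=cloud(c);x,y,z=[P[...,i] for i in range(3)];p=o['tool_pos']
m=(abs(x-p[0])<12)&(abs(y-p[1])<30)&(z>p[2]+25)&(z<p[2]+45); print('cap',rect(P,m),np.nanmedian(z[m])-p[2])"
```

```text
[541.34411696 191.35938394 158.84661252] 26.758637085748354
shift [0.51, -0.18, 6.18] turn [0.25, -0.03, 0.01]
cap (array([541.3, 191.6]), array([24. , 28.6]), 0.07, 3462) 31.025630113955287
```

Request:
{"name": "arm_command", "arguments": {"rows": [[[0.5,-0.2,0],[0.2,0,0],0.8],[[0.5,-0.2,0.7],[0.2,0,0],0.8],[[0.5,-0.2,0.7],[0.2,0,0],0.8],[[0.5,-0.2,0.7],[0.2,0,0],0.8]]}}

```text
clock: 26.8
tool_pos: [538.0, 196.1, 150.6]
orientation: [-0.0, 0.681, 0.732, -0.0]
wrist_force: [-0.1, -1.0, -0.2]
gripper_width: 26.6
grip_force: 30.0
```

```bash
python3 -c "
from h import *
o=get_obs();print(o['tool_pos'],o['gripper_width']);go(539.4,196.4,97,4.1)"
```

```text
[538.00852487 196.08165641 150.62278942] 26.55652217722672
shift [0.02, 0.15, 5.36] turn [-0.06, -0.0, 0.03]
```

Request:
{"name": "arm_command", "arguments": {"rows": [[[0,0.1,1],[0,0,0],0.8],[[0,0.1,2],[0,0,0],0.8],[[0,0.1,3],[0,0,0],0.8],[[0,0.1,4],[0,0,0],0.8],[[0,0.1,5],[0,0,0],0.8],[[0,0.1,5.3],[0,0,0],0.8],[[0,0.1,5.3],[0,0,0],0.8],[[0,0.1,5.3],[0,0,0],0.8]]}}

```text
clock: 27.6
tool_pos: [539.5, 196.2, 98.0]
orientation: [-0.0, 0.681, 0.732, 0.0]
wrist_force: [0.4, -0.4, -0.7]
gripper_width: 26.8
grip_force: 30.0
```

Request:
{"name": "arm_command", "arguments": {"rows": [[[0,0,0.15],[0,0,0],0.8],[[0,0,0.3],[0,0,0],0.8],[[0,0,0.4],[0,0,0],0.8],[[0,0,0.4],[0,0,0],0.8]]}}

```text
clock: 28.0
tool_pos: [539.1, 196.1, 93.8]
orientation: [-0.0, 0.681, 0.732, -0.0]
wrist_force: [-0.6, -0.0, -0.1]
gripper_width: 26.7
grip_force: 30.0
```

Request:
{"name": "arm_command", "arguments": {"rows": [[[0,0,0.1],[0,0,0],0.8],[[0,0,0.1],[0,0,0],0.75],[[0,0,0.1],[0,0,0],0.65],[[0,0,0.1],[0,0,0],0.55],[[0,0,0.1],[0,0,0],0.5],[[0,0,0.1],[0,0,0],0.5]]}}

```text
clock: 28.6
tool_pos: [539.1, 196.2, 92.7]
orientation: [-0.0, 0.681, 0.732, -0.0]
wrist_force: [0.0, 1.1, -0.1]
gripper_width: 44.0
grip_force: 0.0
```

Request:
{"name": "arm_command", "arguments": {"rows": [[[0,0,-1],[0,0,0],0.5],[[0,0,-4],[0,0,0],0.5],[[0,0,-8],[0,0,0],0.5],[[0,0,-12],[0,0,0],0.5],[[0,0,-15],[0,0,0],0.5],[[0,0,-15],[0,0,0],0.5],[[-8,0,-15],[0,0,0],0.7],[[-12,0,-15],[0,0,0],0.9],[[-17,0,-15],[0,0,0],0.9],[[-22,0,-15],[0,0,0],0.9],[[-27,0,-15],[0,0,0],0.9],[[-27,0,-15],[0,0,0],0.9]]}}

```text
clock: 29.8
tool_pos: [558.1, -76.9, 242.3]
orientation: [-0.0, 0.682, 0.731, -0.001]
wrist_force: [0.1, 0.2, -0.6]
gripper_width: 9.0
grip_force: 0.0
```

```bash
python3 m.py | grep -E "top|scene|cap|stored|handle"; python3 -c "
from h import *
c=cam('scene');save('s3.png',c['pixels'][100:440,130:530].repeat(2,0).repeat(2,1)[:600])
o=get_obs();print(o['tool_pos'],o['gripper_width'])"
```

```text
top bench z -0.4533043226350466
cover (array([494.1, -98.1]), array([224.8, 240.3]), 1.44, 750) handle (array([0., 0.]), array([0., 0.]), 0.0, 0)
caps [404. 200.] 146 [ 628.  -303.3  119.8] (array([ 628.6, -304.1]), array([26.7, 26.3]))
caps [406. 305.] 146 [ 412.2 -301.7  119.6] (array([ 412. , -301.8]), array([26.2, 26.4]))
stored [190. 245.] 165 [544.1 135.1 123.3] (array([543.3, 136.3]), array([26.4, 27.5]))
stored [160. 247.] 166 [541.6 194.7 123.2] (array([542.6, 195.2]), array([28. , 27.3]))
stored [163. 276.] 167 [481.1 190.7 123. ] (array([481.8, 191.5]), array([27.9, 26.4]))
scene bench z -0.25222718430098584
cover (array([484.3, -80.3]), array([179.3, 222.8]), 8.47, 2718) handle (array([528.9, -83.9]), array([21. , 71.4]), 8.28, 288)
caps [417. 247.] 183 [ 624.8 -303.8  119.5] (array([ 626.2, -302.3]), array([27.3, 26. ]))
caps [325. 318.] 262 [ 408.6 -302.   119.4] (array([ 409.8, -300.6]), array([27.3, 26.9]))
stored [201. 152.] 121 [537.9 193.8 122.6] (array([539.5, 196.5]), array([26.9, 27.5]))
stored [178. 164.] 129 [478.3 188.1 122.9] (array([480.3, 192.4]), array([26.6, 28.4]))
stored [219. 163.] 133 [540.4 134.6 122.3] (array([542.6, 137. ]), array([28.7, 27.8]))
stored [238. 174.] 136 [543.7  73.7 122.7] (array([546. ,  78.5]), array([29.4, 27. ]))
stored [215. 187.] 150 [483.8  71.1 122.7] (array([485.6,  73.3]), array([28.9, 26.7]))
[558.12606383 -74.1460404  242.12297983] 8.659336739451538
```

View pics/s3.png

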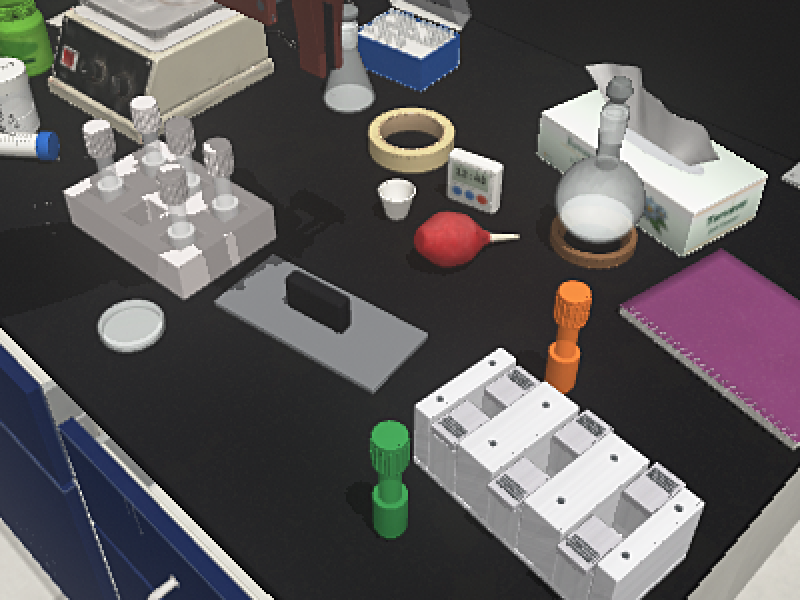

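All five vials stand in the rack at crop (100,140), (145,115), (180,140), (218,160) and (175,190). The wells are empty, shoes stand out at wells 0 and 1, and the cover has been knocked to crop (320,320). Next I push the shoes home.

```bash
cat >> h.py <<'E'
def bl(a,b): return 515.2+a*.99705+b*.0767, -375.8-a*.0767+b*.99705
E
python3 -c "
from h import *
go(*bl(-78,-70),170,-94.4)"
```

```text
shift [-35.59, -15.09, 7.21] turn [-0.11, 0.06, 98.36]
```

Request:
{"name": "arm_command", "arguments": {"rows": [[[-35.6,-15,0],[0,0,98.4],0.91],[[-35.6,-15,0],[0,0,98.4],0.91],[[-35.6,-15,0],[0,0,98.4],0.91],[[-35.6,-15,0],[0,0,98.4],0.91],[[-35.6,-15,0],[0,0,98.4],0.91],[[-35.6,-15,0],[0,0,98.4],0.91],[[-35.6,-15,0],[0,0,98.4],0.91],[[-35.6,-15,0],[0,0,98.4],0.91],[[-35.6,-15,0],[0,0,98.4],0.91],[[-35.6,-15,0],[0,0,98.4],0.91],[[-35.6,-15,0],[0,0,98.4],0.91],[[-35.6,-15,0],[0,0,98.4],0.91]]}}

```text
clock: 31.15
tool_pos: [435.5, -437.4, 242.3]
orientation: [-0.001, 0.999, -0.039, -0.001]
wrist_force: [0.8, 0.7, 0.2]
gripper_width: 8.1
grip_force: 0.0
```

Request:
{"name": "arm_command", "arguments": {"rows": [[[0,0,0],[0,0,0],0.91],[[0,0,0],[0,0,0],0.91]]}}

```text
clock: 31.35
tool_pos: [435.3, -437.9, 242.5]
orientation: [-0.0, 0.999, -0.036, -0.0]
wrist_force: [-0.6, 0.1, -0.4]
gripper_width: 7.7
grip_force: 0.0
```

```bash
python3 -c "
from h import *
o=get_obs();print(o['tool_pos'],o['joints'],o['gripper_width'])
go(*bl(-78,-70),61,-94.4)"; python3 s.py top
```

```text
[ 435.33945898 -437.86755929  242.52487595] [-8.07487580e-01  3.65630883e-01  1.60540158e+00 -1.59139485e-04
  1.17166797e+00  8.34568874e-01] 7.710562793912571
shift [-0.3, 0.21, 18.15] turn [-0.04, 0.05, 0.32]
top
0 front (190, [17.4, 56.3, 56.7]) back (181, [17.0, 54.6, 55.3]) face [[48.6, 48.9], [48.5, 49.0]]
1 front (184, [18.1, 55.7, 56.2]) back (177, [16.8, 54.8, 55.1]) face [[50.1, 50.3], [48.7, 49.2]]
2 front (179, [12.6, 48.9, 49.4]) back (171, [12.8, 48.6, 49.1]) face [[49.5, 49.8], [47.4, 48.3]]
[ 435.2015669  -438.10845452  242.56937904] [-0.68116612  0.08205975  0.01445668]
```

Request:
{"name": "arm_command", "arguments": {"rows": [[[-0.3,0.2,5],[0,0,0.3],0.91],[[-0.3,0.2,10],[0,0,0.3],0.91],[[-0.3,0.2,14],[0,0,0.3],0.91],[[-0.3,0.2,17],[0,0,0.3],0.91],[[-0.3,0.2,18],[0,0,0.3],0.91],[[-0.3,0.2,18],[0,0,0.3],0.91],[[-0.3,0.2,18],[0,0,0.3],0.91]]}}

```text
clock: 32.1
tool_pos: [432.3, -441.5, 64.1]
orientation: [0.001, 0.999, -0.04, 0.0]
wrist_force: [0.2, -0.3, -0.1]
gripper_width: 7.7
grip_force: 0.0
```

Request:
{"name": "arm_command", "arguments": {"rows": [[[0.3,0,0],[0,0,0],0.91],[[0.6,0,0],[0,0,0],0.91],[[0.9,0,0],[0,0,0],0.91],[[1.1,0,0],[0,0,0],0.91],[[1.3,0,0],[0,0,0],0.91],[[1.4,0,0],[0,0,0],0.91],[[1.5,0,0],[0,0,0],0.91],[[1.5,0,0],[0,0,0],0.91]]}}

```text
clock: 32.9
tool_pos: [446.4, -441.9, 62.7]
orientation: [-0.0, 0.999, -0.04, -0.0]
wrist_force: [-0.3, -0.2, 0.6]
gripper_width: 8.3
grip_force: 0.0
```

```bash
python3 -c "
from h import *
o=get_obs();print(o['tool_pos'],o['wrist_force']);go(*bl(-60,-70),61,-94.4)"; python3 s.py wrist top|grep -v ^[12]
```

```text
[ 446.44491798 -441.94533482   62.68284126] [-0.26344269 -0.23187078  0.63404975]
shift [0.35, -0.12, 0.17] turn [-0.01, 0.04, -0.18]
wrist
0 front (4448, [15.9, 54.7, 55.7]) back (6017, [17.6, 55.7, 56.3]) face [[47.6, 48.5], [49.0, 49.7]]
top
0 front (93, [17.2, 55.1, 56.7]) back (178, [17.1, 54.5, 55.4]) face [[29.3, 29.6], [48.5, 49.0]]
[ 446.28736087 -441.91570726   62.68086676] [ 0.20068463 -0.23835715 -0.02024571]
```

Request:
{"name": "arm_command", "arguments": {"rows": [[[0.1,0,0.2],[0,0,0],0.91],[[0.2,0,0.2],[0,0,0],0.91],[[0.3,0,0.2],[0,0,0],0.91],[[0.4,0,0.2],[0,0,0],0.91],[[0.5,0,0.2],[0,0,0],0.91],[[0.5,0,0.2],[0,0,0],0.91]]}}

```text
clock: 33.6
tool_pos: [451.5, -442.4, 60.8]
orientation: [-0.0, 0.999, -0.04, -0.0]
wrist_force: [-1.0, 0.6, -0.0]
gripper_width: 7.7
grip_force: 0.0
```

```bash
python3 s.py wrist top|grep -v ^[12]
```

```text
wrist
0 front (4247, [15.9, 53.2, 55.2]) back (5977, [18.0, 55.8, 56.6]) face [[47.7, 48.5], [49.1, 49.9]]
top
0 front (74, [17.1, 56.2, 56.8]) back (180, [17.4, 54.6, 55.4]) face [[25.0, 25.2], [48.8, 49.2]]
[ 451.37783591 -442.36970763   60.75981728] [-0.36013235  0.40888821  0.02507165]
```

Request:
{"name": "arm_command", "arguments": {"rows": [[[0.1,0,0],[0,0,0],0.91],[[0.2,0,0],[0,0,0],0.91],[[0.3,0,0],[0,0,0],0.91],[[0.4,0,0],[0,0,0],0.91],[[0.4,0,0],[0,0,0],0.91]]}}

```text
clock: 34.2
tool_pos: [455.5, -442.7, 60.7]
orientation: [-0.0, 0.999, -0.04, -0.0]
wrist_force: [-0.3, 0.9, -0.1]
gripper_width: 7.9
grip_force: 0.0
```

```bash
python3 s.py wrist top|grep -v ^[12]; python3 -c "
from h import *
c=cam('wrist');save('w4.png',c['pixels'])"
```

```text
wrist
0 front (3965, [15.9, 53.0, 55.1]) back (5888, [18.0, 56.0, 56.7]) face [[47.5, 48.5], [49.0, 49.8]]
top
0 front (59, [17.1, 56.6, 56.8]) back (178, [17.2, 54.5, 55.0]) face [[20.1, 20.4], [48.5, 48.8]]
[ 455.34845855 -442.64785555   60.71818099] [-0.19453032 -0.64895036  0.26830164]
```

View pics/w4.png

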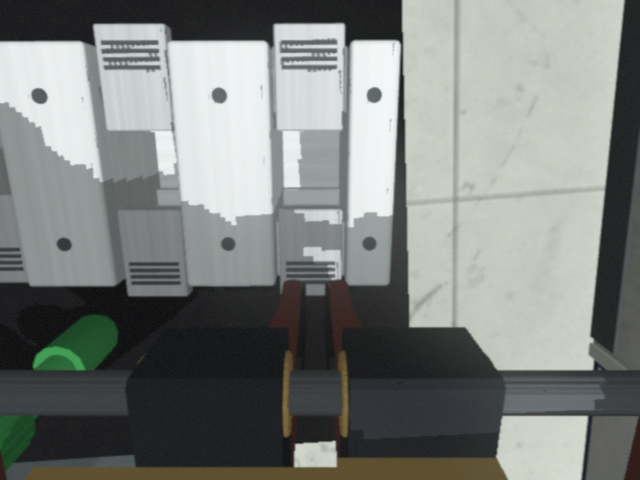

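The fingers' tips show at (290,283) and (340,283), at the end of well 0's front shoe, whose end patch at about (315,291) lies between them. I'll check positions numerically.

```bash
python3 -c "
from h import *
c=cam('wrist');P=cloud(c)
def loc(p): d=p[...,:2]-np.array([515.2,-375.8]);return np.stack([d@[.99705,-.0767],d@[.0767,.99705],p[...,2]],-1)
L=loc(P)
for u,v in((315,275),(315,284),(315,288),(315,292),(315,297),(157,290),(157,297),(290,290),(296,284),(340,290),(290,310)): print(u,v,np.round(L[v,u],1))
print(loc(get_obs()['tool_pos']))"
```

```text
315 275 [-46.2 -72.1  69.3]
315 284 [-50.7 -72.1  68.7]
315 288 [-52.7 -72.   68.7]
315 292 [-54.2 -72.   69.6]
315 297 [-85.8 -72.1   1.2]
157 290 [-52.9  -0.4  69.8]
157 297 [-86.2  28.3  -0.6]
290 290 [-41.7 -62.5  98. ]
296 284 [-41.9 -64.5  91.1]
340 290 [-41.7 -81.6  98.2]
290 310 [-41.3 -63.5 116.8]
[-54.60255034 -71.25088014  60.71301332]
```

Request:
{"name": "arm_command", "arguments": {"rows": [[[-0.5,0,0],[0,0,0],0.91],[[-1,0,0],[0,0,0],0.91],[[-1.8,0,0],[0,0,0],0.91],[[-1.8,0,0.8],[0,0,0],0.91],[[-1.8,0,1.5],[0,0,0],0.91],[[-1.8,0,1.5],[0,0,0],0.91],[[-1.4,0,1.5],[0,0,0],0.91],[[-1.1,0,1.5],[0,0,0],0.91],[[-0.9,0,1.5],[0,0,0],0.91],[[-0.7,0,1.5],[0,0,0],0.91],[[-0.5,0,1.5],[0,0,0],0.91],[[-0.5,0,1.5],[0,0,0],0.91]]}}

```text
clock: 35.6
tool_pos: [450.7, -442.3, 45.9]
orientation: [0.0, 0.999, -0.04, -0.0]
wrist_force: [0.3, -0.5, 0.3]
gripper_width: 8.2
grip_force: 0.0
```

```bash
python3 s.py wrist top|grep -v ^[12]
```

```text
wrist
0 front (4645, [15.9, 53.3, 55.5]) back (7203, [17.7, 55.7, 56.4]) face [[47.6, 48.6], [49.1, 49.9]]
top
0 front (73, [17.1, 54.8, 57.5]) back (175, [17.3, 54.3, 54.9]) face [[27.4, 29.1], [48.7, 49.1]]
[ 450.37342426 -442.26128888   45.77361739] [ 0.67079259 -0.37300706 -0.20182923]
```

Request:
{"name": "arm_command", "arguments": {"rows": [[[0.1,0,0],[0,0,0],0.91],[[0.2,0,0],[0,0,0],0.91],[[0.3,0,0],[0,0,0],0.91],[[0.4,0,0],[0,0,0],0.91],[[0.4,0,0],[0,0,0],0.91]]}}

```text
clock: 36.2
tool_pos: [454.5, -442.7, 45.8]
orientation: [-0.0, 0.999, -0.04, -0.0]
wrist_force: [0.5, 0.2, 0.6]
gripper_width: 7.9
grip_force: 0.0
```

```bash
python3 s.py wrist|grep -v ^[12];python3 -c "
from h import *
c=cam('scene');p=get_obs()['tool_pos'];u=proj(c,p);print(u);u=u.astype(int);save('s4.png',cv2.resize(c['pixels'][u[1]-70:u[1]+50,u[0]-80:u[0]+80],(800,600),interpolation=cv2.INTER_CUBIC))"
```

```text
wrist
0 front (4311, [15.9, 53.3, 55.2]) back (7115, [17.9, 56.0, 56.7]) face [[47.4, 48.4], [49.1, 49.9]]
[ 454.38784452 -442.55489078   45.71504757] [0.73903969 0.18972054 0.55607612]
[415.99657397 386.97295387]
```

View pics/s4.png

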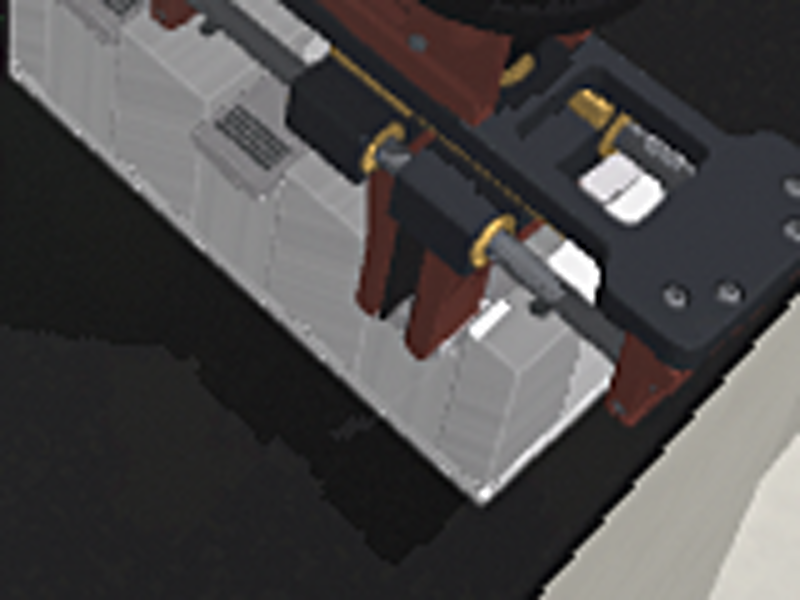

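The scene crop shows both finger tips at crop (370,310) and (420,355), just in front of well 0's channel with no contact force yet. I'll keep advancing in small steps.

Request:
{"name": "arm_command", "arguments": {"rows": [[[0.1,0,0],[0,0,0],0.91],[[0.2,0,0],[0,0,0],0.91],[[0.3,0,0],[0,0,0],0.91],[[0.3,0,0],[0,0,0],0.91]]}}

```text
clock: 36.7
tool_pos: [457.5, -442.9, 45.8]
orientation: [-0.0, 0.999, -0.04, -0.0]
wrist_force: [-0.2, 1.1, -0.7]
gripper_width: 7.7
grip_force: 0.0
```

```bash
python3 s.py wrist|grep -v ^[12];python3 -c "
from h import *
c=cam('wrist');P=cloud(c);p=get_obs()
d=P[...,:2]-np.array([515.2,-375.8]);X=d@[.99705,-.0767];Y=d@[.0767,.99705];Z=P[...,2]
for y0 in(-82,-71,-64,-2): 
  m=(abs(Y-y0)<2.5)&(X<-20)&(X>-64)
  print(y0,[(z,round(float(X[m&(abs(Z-z)<4)].min()),1),round(float(X[m&(abs(Z-z)<4)].max()),1)) for z in range(20,110,8) if (m&(abs(Z-z)<4)).sum()>3])"
```

```text
wrist
0 front (4034, [15.8, 53.2, 55.0]) back (7010, [18.0, 56.2, 56.9]) face [[47.5, 48.5], [49.1, 49.8]]
[ 457.42017672 -442.82939276   45.73793719] [-0.27917646  0.5563633  -0.18544733]
-82 [(20, -24.0, -20.2), (28, -23.8, -23.4), (60, -43.7, -23.5), (68, -40.8, -20.1), (76, -40.2, -39.1), (84, -40.3, -39.1), (92, -40.3, -39.1), (100, -40.3, -38.9), (108, -40.2, -38.9)]
-71 [(20, -23.9, -20.0), (28, -23.8, -23.3), (68, -56.4, -20.0)]
-64 [(20, -23.8, -20.1), (28, -23.8, -23.3), (68, -44.4, -20.0), (76, -40.2, -38.9), (84, -42.5, -39.0), (92, -43.4, -39.1), (100, -40.9, -38.9), (108, -41.3, -38.8)]
-2 [(68, -57.1, -20.0)]
```

```bash
python3 -c "
from h import *
o=get_obs();q=o['orientation'];T=R.from_quat(q[[1,2,3,0]]).as_matrix()
for n in('scene','top','wrist'):
  c=cam(n);P=cloud(c);px=c['pixels'].astype(int)
  L=(P-o['tool_pos'])@T
  red=(px[...,0]>px[...,2]+25)&(px[...,0]>px[...,1]+20)
  m=red&(abs(L[...,0])<40)&(abs(L[...,1])<40)
  print(n)
  for z in range(-60,16,6):
    k=m&(abs(L[...,2]-z)<3)
    if k.sum()>4: print(z,k.sum(),'x',np.round(np.percentile(L[k][:,0],[1,99]),1),'y',np.round(np.percentile(L[k][:,1],[1,99]),1))"
```

```text
scene
-60 42 x [-13.4   4. ] y [-12.7  14.4]
-54 33 x [-13.2   7.2] y [-12.   13.9]
-48 42 x [-13.6   7.8] y [-12.3  13.4]
-42 44 x [-13.2  10.2] y [-11.5  13.2]
-36 44 x [-13.4   9.6] y [-12.1  13.1]
-30 36 x [-13.3  10.1] y [-11.6  13.2]
top
wrist
```

```bash
python3 -c "
from h import *
o=get_obs();q=o['orientation'];T=R.from_quat(q[[1,2,3,0]]).as_matrix()
c=cam('scene');P=cloud(c);px=c['pixels'].astype(int)
L=(P-o['tool_pos'])@T
for y0 in (-16,-12,-8,-4,0,4,8,12,16):
  print(y0,[(z,np.round([L[k][:,0].min(),L[k][:,0].max()],0).tolist(),px[k].mean(0).astype(int).tolist()) for z in range(-36,13,8) for k in [(abs(L[...,0])<20)&(abs(L[...,1]-y0)<2)&(abs(L[...,2]-z)<4)] if k.sum()>1])
"
```

```text
-16 [(-4, [0.0, 1.0], [116, 106, 106]), (4, [-1.0, 1.0], [140, 140, 141]), (12, [-0.0, 1.0], [139, 138, 140])]
-12 [(-36, [-13.0, -11.0], [71, 40, 36]), (-28, [-12.0, -11.0], [64, 29, 25]), (4, [0.0, 2.0], [137, 137, 138]), (12, [-0.0, 1.0], [135, 135, 136])]
-8 [(-36, [-13.0, -12.0], [73, 41, 38]), (-28, [-13.0, -11.0], [67, 34, 29]), (-20, [-7.0, -5.0], [114, 112, 115]), (-4, [-1.0, 1.0], [125, 125, 126]), (4, [-0.0, 1.0], [139, 138, 140]), (12, [-0.0, 2.0], [138, 139, 139])]
-4 [(-36, [-13.0, 2.0], [34, 29, 30]), (-28, [-12.0, 1.0], [44, 42, 43]), (-20, [-7.0, 0.0], [115, 114, 117]), (-4, [1.0, 1.0], [125, 125, 126]), (4, [-1.0, 1.0], [140, 140, 140]), (12, [-0.0, 2.0], [139, 138, 139])]
0 [(-20, [-7.0, -3.0], [116, 116, 119]), (-4, [1.0, 1.0], [113, 106, 106]), (4, [0.0, 2.0], [137, 138, 139]), (12, [0.0, 2.0], [137, 137, 138])]
4 [(-36, [-12.0, -11.0], [53, 33, 31]), (-28, [-12.0, -10.0], [52, 46, 46]), (-4, [-0.0, 1.0], [138, 138, 139]), (4, [-0.0, 2.0], [140, 140, 141]), (12, [0.0, 2.0], [138, 138, 139])]
8 [(-36, [-13.0, -12.0], [71, 39, 35]), (-28, [-13.0, 18.0], [75, 46, 43]), (-20, [16.0, 20.0], [134, 119, 119]), (-4, [0.0, 1.0], [139, 140, 140]), (4, [-0.0, 1.0], [139, 139, 140]), (12, [-1.0, 1.0], [138, 138, 139])]
12 [(-36, [-13.0, 10.0], [85, 47, 41]), (-28, [-13.0, 18.0], [112, 83, 81]), (-20, [-7.0, 19.0], [144, 142, 145]), (-12, [-0.0, 4.0], [139, 138, 140]), (-4, [0.0, 2.0], [136, 135, 136]), (4, [-1.0, 2.0], [135, 134, 135]), (12, [-0.0, 2.0], [137, 137, 137])]
16 [(-28, [0.0, 20.0], [217, 217, 218]), (-20, [-0.0, 2.0], [135, 135, 136]), (-12, [-0.0, 2.0], [133, 133, 134]), (-4, [0.0, 2.0], [135, 134, 135]), (4, [0.0, 1.0], [133, 132, 133]), (12, [-0.0, 2.0], [132, 131, 132])]
```

The rendered fingers end about 26 mm above the reported TCP (z 72 here), so they were passing above the shoe. I'll back off, go lower and push again.

Request:
{"name": "arm_command", "arguments": {"rows": [[[-1,0,0],[0,0,0],0.91],[[-2,0,0],[0,0,0],0.91],[[-2.6,0,0],[0,0,0],0.91],[[-2.6,0,0],[0,0,0],0.91],[[-2.6,0,0.6],[0,0,0],0.91],[[-2.6,-0.1,1.2],[0,0,0],0.91],[[-2.6,-0.1,1.2],[0,0,0],0.91],[[-2.3,-0.1,1.2],[0,0,0],0.91],[[-2.1,-0.1,1.2],[0,0,0],0.91],[[-1.9,-0.1,1.2],[0,0,0],0.91],[[-1.7,-0.1,1.2],[0,0,0],0.91],[[-1.7,-0.1,1.2],[0,0,0],0.91]]}}

```text
clock: 38.2
tool_pos: [440.8, -440.5, 33.8]
orientation: [0.0, 0.999, -0.04, -0.0]
wrist_force: [-0.2, -0.3, -1.2]
gripper_width: 8.2
grip_force: 0.0
```

```bash
python3 s.py wrist|grep -v ^[12];python3 -c "
from h import *
go(*bl(-63,-70),34,-94.4)"
```

```text
wrist
0 front (6388, [16.1, 56.3, 57.6]) back (5833, [17.2, 42.9, 43.4]) face [[47.5, 48.5], [41.2, 41.8]]
[ 440.65907054 -440.51274436   33.84084036] [-0.37330045  0.13367242  0.51432068]
shift [0.64, -0.03, -0.02] turn [0.0, 0.02, -0.17]
```

Request:
{"name": "arm_command", "arguments": {"rows": [[[0.1,0,0],[0,0,0],0.91],[[0.2,0,0],[0,0,0],0.91],[[0.3,0,0],[0,0,0],0.91],[[0.4,0,0],[0,0,0],0.91],[[0.5,0,0],[0,0,0],0.91],[[0.5,0,0],[0,0,0],0.91]]}}

```text
clock: 38.85
tool_pos: [443.2, -440.6, 33.8]
orientation: [-0.001, 0.999, -0.04, -0.002]
wrist_force: [-9.7, -0.6, 6.8]
gripper_width: 7.5
grip_force: 4.7
```

```bash
python3 s.py wrist|grep -v ^[12];python3 -c "
from h import *
go(*bl(-63,-70),34,-94.4)"
```

```text
wrist
0 front (6381, [13.8, 53.6, 54.3]) back (6329, [17.3, 45.0, 45.8]) face [[47.6, 48.7], [43.6, 44.2]]
[ 443.13320378 -440.5772041    33.7744695 ] [-9.17519519  0.26868234  5.97471193]
shift [0.39, -0.01, -0.02] turn [-0.07, 0.25, -0.17]
```

Request:
{"name": "arm_command", "arguments": {"rows": [[[0.15,0,0],[0,0,0],0.91],[[0.3,0,0],[0,0,0],0.91],[[0.4,0,0],[0,0,0],0.91],[[0.5,0,0],[0,0,0],0.91],[[0.5,0,0],[0,0,0],0.91]]}}

```text
clock: 39.4
tool_pos: [447.7, -440.9, 33.8]
orientation: [-0.001, 0.999, -0.04, -0.003]
wrist_force: [-11.0, -0.9, 7.5]
gripper_width: 7.5
grip_force: 5.6
```

```bash
python3 s.py wrist|grep -v ^[12];python3 -c "
from h import *
go(*bl(-63,-70),34,-94.4)"
```

```text
wrist
0 front (5778, [12.7, 49.1, 50.3]) back (7233, [17.5, 49.5, 50.0]) face [[47.5, 48.4], [48.1, 48.8]]
[ 447.67041481 -440.88911578   33.77139857] [-10.00428891  -1.46333339   8.08396211]
shift [-0.07, -0.01, -0.02] turn [-0.08, 0.3, -0.16]
```

Request:
{"name": "arm_command", "arguments": {"rows": [[[0.1,0,0],[0,0,0],0.91],[[0.2,0,0],[0,0,0],0.91],[[0.2,0,0],[0,0,0],0.91],[[0.2,0,0],[0,0,0],0.91]]}}

```text
clock: 39.85
tool_pos: [447.7, -440.9, 33.8]
orientation: [-0.001, 0.999, -0.04, -0.004]
wrist_force: [-18.8, -1.9, 11.7]
gripper_width: 7.8
grip_force: 9.2
```

```bash
python3 s.py wrist|grep -v ^[12]
```

```text
wrist
0 front (5768, [12.7, 49.0, 50.2]) back (7247, [17.6, 49.6, 50.1]) face [[47.4, 48.4], [48.2, 48.9]]
[ 447.6936528  -440.84368701   33.75544653] [-17.87375073  -1.64345468  11.92481543]
```

Home against its stop. Retract, turn the gripper a quarter turn (so its body clears the green look-alike) and go to well 1's front shoe.

Request:
{"name": "arm_command", "arguments": {"rows": [[[-0.5,0,0],[0,0,0],0.91],[[-1.8,0,0],[0,0,0],0.91],[[-1.8,0,-3],[0,0,0],1],[[-1.8,0,-7],[0,0,0],1],[[-1.8,0,-10],[0,0,0],1],[[-1.8,0,-10],[0,0,0],1]]}}

```text
clock: 40.5
tool_pos: [436.4, -442.2, 138.3]
orientation: [0.003, 0.999, -0.04, 0.003]
wrist_force: [0.7, 0.1, 0.5]
gripper_width: 0.6
grip_force: 0.0
```

```bash
python3 -c "
from h import *
o=get_obs();print(o['tool_pos']);go(*bl(-78,0),134,-4.4)"
```

```text
[ 436.41984384 -442.16775523  138.30230246]
shift [-0.48, -7.22, 0.39] turn [0.49, -0.02, -90.18]
```

Request:
{"name": "arm_command", "arguments": {"rows": [[[-0.5,-7.2,0],[0,0,-90],1],[[-0.5,-7.2,0],[0,0,-90],1],[[-0.5,-7.2,0],[0,0,-90],1],[[-0.5,-7.2,0],[0,0,-90],1],[[-0.5,-7.2,0],[0,0,-90],1],[[-0.5,-7.2,0],[0,0,-90],1],[[-0.5,-7.2,0],[0,0,-90],1],[[-0.5,-7.2,0],[0,0,-90],1],[[-0.5,-7.2,0],[0,0,-90],1],[[-0.5,-7.2,0],[0,0,-90],1],[[-0.5,-7.2,0],[0,0,-90],1],[[-0.5,-7.2,0],[0,0,-90],1]]}}

```text
clock: 41.7
tool_pos: [434.6, -367.3, 132.7]
orientation: [-0.001, 0.735, 0.679, -0.0]
wrist_force: [-0.0, -0.8, -0.0]
gripper_width: 0.6
grip_force: 0.0
```

```bash
python3 -c "
from h import *
o=get_obs();print(o['tool_pos']);go(*bl(-76,0),34,-4.4)"
```

```text
[ 434.60746383 -367.31221398  132.73806153]
shift [-0.24, 0.52, 9.87] turn [-0.09, -0.06, -0.15]
```

Request:
{"name": "arm_command", "arguments": {"rows": [[[-0.2,0.2,3],[0,0,0],1],[[-0.2,0.2,6],[0,0,0],1],[[-0.2,0.2,9],[0,0,0],1],[[-0.2,0.2,9.9],[0,0,0],1],[[-0.2,0.2,9.9],[0,0,0],1],[[-0.2,0.5,9.9],[0,0,0],1],[[-0.2,0.8,9.9],[0,0,0],1],[[-0.2,1.1,9.9],[0,0,0],1],[[-0.2,1.3,9.9],[0,0,0],1],[[-0.2,1.3,9.9],[0,0,0],1]]}}

```text
clock: 42.7
tool_pos: [448.3, -371.0, 35.3]
orientation: [0.0, 0.735, 0.678, -0.0]
wrist_force: [-2.0, 0.5, 0.7]
gripper_width: 0.3
grip_force: 0.3
```

```bash
python3 s.py wrist|grep -v ^[02];python3 -c "
from h import *
go(*bl(-59,0),34,-4.4)"
```

```text
wrist
1 front (4231, [17.3, 59.3, 63.5]) back (5455, [16.7, 55.6, 56.6]) face [[48.8, 49.5], [48.2, 49.2]]
[ 448.32330615 -370.97136617   35.13400764] [-0.31570546 -0.20115942  0.09454494]
shift [0.03, 0.8, 0.11] turn [-0.0, 0.02, -0.17]
```

Request:
{"name": "arm_command", "arguments": {"rows": [[[0,0.15,0.1],[0,0,0],1],[[0,0.3,0.1],[0,0,0],1],[[0,0.45,0.1],[0,0,0],1],[[0,0.6,0.1],[0,0,0],1],[[0,0.75,0.1],[0,0,0],1],[[0,0.85,0.1],[0,0,0],1],[[0,0.85,0.1],[0,0,0],1]]}}

```text
clock: 43.45
tool_pos: [454.2, -370.9, 33.6]
orientation: [-0.002, 0.735, 0.678, -0.001]
wrist_force: [-9.4, -0.4, 7.1]
gripper_width: 0.5
grip_force: 4.8
```

```bash
python3 s.py wrist top|grep -v ^[02];python3 -c "
from h import *
go(*bl(-59,0),34,-4.4)"
```

```text
wrist
1 front (3863, [12.8, 58.4, 62.4]) back (5561, [16.7, 55.7, 56.5]) face [[48.5, 49.3], [48.1, 49.1]]
top
1 front (44, [12.8, 34.1, 50.7]) back (108, [28.3, 54.9, 55.3]) face [[48.4, 50.3], [49.1, 49.3]]
[ 454.17656181 -370.86019808   33.55480258] [-10.25488309  -0.11723747   6.51021365]
shift [-0.02, 0.22, -0.05] turn [-0.28, -0.1, -0.16]
```

Request:
{"name": "arm_command", "arguments": {"rows": [[[0,0.15,0],[0,0,0],1],[[0,0.3,0],[0,0,0],1],[[0,0.4,0],[0,0,0],1],[[0,0.4,0],[0,0,0],1]]}}

```text
clock: 43.95
tool_pos: [455.2, -370.8, 33.5]
orientation: [-0.005, 0.734, 0.679, -0.002]
wrist_force: [-20.9, -2.6, 14.6]
gripper_width: 0.4
grip_force: 10.4
```

```bash
python3 s.py wrist|grep -v ^[02]
```

```text
wrist
1 front (3701, [12.8, 57.5, 62.0]) back (5640, [16.8, 55.6, 56.6]) face [[48.7, 49.4], [48.1, 49.1]]
[ 455.23635456 -370.78877964   33.53275151] [-19.70837924  -2.12591525  14.46453784]
```

Request:
{"name": "arm_command", "arguments": {"rows": [[[0,-0.8,0],[0,0,0],1],[[0,-2,0],[0,0,0],1],[[0,-2,-4],[0,0,0],1],[[0,-2,-8],[0,0,0],1],[[0,-2,-10],[0,0,0],1],[[0,3,-10],[0,0,0],1],[[0,8,-10],[0,0,0],1],[[0,12,-10],[0,0,0],1],[[0,13.8,-10],[0,0,0],1],[[0,13.8,-10],[0,0,0],1],[[0,13.8,-10],[0,0,0],1]]}}

```text
clock: 45.1
tool_pos: [597.3, -382.4, 132.9]
orientation: [-0.001, 0.735, 0.678, -0.0]
wrist_force: [-0.7, 0.1, 0.1]
gripper_width: 0.4
grip_force: 0.0
```

```bash
python3 -c "
from h import *
o=get_obs();print(o['tool_pos']);go(*bl(76,0),34,-4.4)"
```

```text
[ 597.25700419 -382.38035611  132.90383331]
shift [0.02, -0.61, 9.89] turn [-0.11, -0.04, -0.15]
```

Request:
{"name": "arm_command", "arguments": {"rows": [[[0,0,3],[0,0,0],1],[[0,0,6],[0,0,0],1],[[0,0,9],[0,0,0],1],[[0,0,9.9],[0,0,0],1],[[0,0,9.9],[0,0,0],1],[[0,-0.5,9.9],[0,0,0],1],[[0,-1,9.9],[0,0,0],1],[[0,-1.3,9.9],[0,0,0],1],[[0,-1.5,9.9],[0,0,0],1],[[0,-1.7,9.9],[0,0,0],1],[[0,-1.9,9.9],[0,0,0],1],[[0,-1.9,9.9],[0,0,0],1]]}}

```text
clock: 46.3
tool_pos: [580.2, -381.6, 35.2]
orientation: [0.001, 0.735, 0.678, 0.0]
wrist_force: [3.6, 0.3, -0.3]
gripper_width: 0.3
grip_force: 1.7
```

```bash
python3 s.py wrist|grep -v ^[02];python3 -c "
from h import *
go(*bl(60,0),34,-4.4)"
```

```text
wrist
1 front (4795, [12.7, 48.1, 49.0]) back (4255, [17.9, 59.3, 63.2]) face [[47.6, 48.5], [49.5, 50.1]]
[ 580.12286391 -381.58707629   35.16555323] [3.15486552 0.72164919 1.27512816]
shift [0.08, -0.52, 0.12] turn [0.07, 0.03, -0.17]
```

Front of well 1 reads flush, and the fingers now touch the back shoe. I'll push it in.

Request:
{"name": "arm_command", "arguments": {"rows": [[[0,-0.15,0.1],[0,0,0],1],[[0,-0.3,0.1],[0,0,0],1],[[0,-0.45,0.1],[0,0,0],1],[[0,-0.6,0.1],[0,0,0],1],[[0,-0.75,0.1],[0,0,0],1],[[0,-0.85,0.1],[0,0,0],1],[[0,-0.85,0.1],[0,0,0],1]]}}

```text
clock: 47.05
tool_pos: [574.0, -381.4, 35.0]
orientation: [0.003, 0.735, 0.678, 0.001]
wrist_force: [8.3, 0.9, 1.6]
gripper_width: 0.3
grip_force: 4.8
```

Request:
{"name": "arm_command", "arguments": {"rows": [[[0,-0.15,0],[0,0,0],1],[[0,-0.25,0],[0,0,0],1],[[0,-0.25,0],[0,0,0],1]]}}

```text
clock: 47.35
tool_pos: [573.1, -381.4, 35.1]
orientation: [0.004, 0.735, 0.678, 0.002]
wrist_force: [15.4, 0.9, -2.8]
gripper_width: 0.7
grip_force: 7.4
```

```bash
python3 s.py wrist|grep -v ^[02];python3 -c "
from h import *
go(*bl(60,0),34,-4.4)"
```

```text
wrist
1 front (4844, [12.8, 48.2, 49.0]) back (4228, [12.8, 58.6, 62.8]) face [[47.6, 48.7], [49.2, 49.9]]
[ 573.07880585 -381.33892713   35.10470663] [14.39688289  0.70925466 -2.1209481 ]
shift [0.11, 0.19, 0.11] turn [0.49, 0.14, -0.18]
```

Request:
{"name": "arm_command", "arguments": {"rows": [[[0,0.8,0],[0,0,0],1],[[0,2.4,0],[0,0,0],1],[[0,2.4,0],[0,0,0],1],[[-3,2.4,0],[0,0,0],1],[[-6,2.4,0],[0,0,0],1],[[-7,2.4,0],[0,0,0],1],[[-7,2.4,0],[0,0,0],1],[[-7,2.4,0],[0,0,0],1]]}}

```text
clock: 48.2
tool_pos: [585.7, -451.2, 33.1]
orientation: [-0.001, 0.735, 0.678, -0.0]
wrist_force: [-0.1, 0.3, 0.0]
gripper_width: 0.4
grip_force: 0.0
```

```bash
python3 s.py wrist top;python3 -c "
from h import *
go(*bl(66,-70),35,-4.4)"
```

```text
wrist
0 front (4470, [12.7, 45.5, 46.9]) back (4147, [17.7, 56.5, 57.1]) face [[40.3, 44.0], [49.6, 50.1]]
1 front (3763, [12.4, 32.1, 33.0]) back (7245, [12.9, 49.8, 50.2]) face [[31.7, 32.6], [49.5, 50.1]]
2 front 0 back 0 face [None, None]
top
0 front (107, [13.6, 48.2, 50.1]) back (84, [18.4, 54.6, 56.1]) face [[48.8, 49.0], [48.3, 48.7]]
1 front (183, [12.5, 49.1, 49.8]) back (167, [13.4, 48.2, 48.6]) face [[50.0, 50.3], [48.0, 48.9]]
2 front (178, [12.6, 48.9, 49.3]) back (169, [13.5, 48.7, 49.1]) face [[49.7, 50.0], [47.5, 48.0]]
[ 586.21935878 -450.76478804   33.38346466] [ 0.09992659  1.13313204 -0.05701634]
shift [-0.07, -1.06, -0.16] turn [-0.09, -0.06, -0.14]
```

Well 1 is flush on both sides. Now well 0's back shoe.

Request:
{"name": "arm_command", "arguments": {"rows": [[[0,-0.4,0],[0,0,0],1],[[0,-0.8,0],[0,0,0],1],[[0,-1,0],[0,0,0],1],[[0,-1.15,0],[0,0,0],1],[[0,-1.3,0],[0,0,0],1],[[0,-1.45,0],[0,0,0],1],[[0,-1.6,0],[0,0,0],1],[[0,-1.75,0],[0,0,0],1],[[0,-1.9,0],[0,0,0],1],[[0,-1.9,0],[0,0,0],1]]}}

```text
clock: 49.3
tool_pos: [570.3, -450.8, 33.9]
orientation: [0.002, 0.735, 0.678, 0.001]
wrist_force: [9.5, 1.6, -5.0]
gripper_width: 0.9
grip_force: 4.6
```

```bash
python3 s.py wrist top|grep -v ^[12];python3 -c "
from h import *
go(*bl(58.1,-70),35,-4.4)"
```

```text
wrist
0 front (4881, [12.7, 48.1, 48.9]) back (4208, [13.5, 59.3, 63.5]) face [[47.6, 48.6], [49.3, 50.0]]
top
0 front (63, [17.3, 50.0, 50.2]) back (103, [12.7, 60.3, 62.8]) face [[48.7, 49.0], [48.3, 48.6]]
[ 570.27629376 -450.76970441   33.94705818] [ 9.30073259 -0.32201104 -4.44589668]
shift [0.05, -0.26, -0.11] turn [0.24, 0.05, -0.18]
```

Request:
{"name": "arm_command", "arguments": {"rows": [[[0,-0.15,0],[0,0,0],1],[[0,-0.3,0],[0,0,0],1],[[0,-0.45,0],[0,0,0],1],[[0,-0.45,0],[0,0,0],1]]}}

```text
clock: 49.8
tool_pos: [567.7, -450.6, 34.1]
orientation: [0.004, 0.735, 0.678, 0.002]
wrist_force: [14.9, 0.9, -8.9]
gripper_width: 0.3
grip_force: 7.8
```

Request:
{"name": "arm_command", "arguments": {"rows": [[[0,-0.1,0],[0,0,0],1],[[0,-0.1,0],[0,0,0],1]]}}

```text
clock: 50.0
tool_pos: [567.7, -450.7, 34.1]
orientation: [0.004, 0.735, 0.678, 0.002]
wrist_force: [18.9, 0.6, -11.3]
gripper_width: 0.5
grip_force: 9.3
```

Request:
{"name": "arm_command", "arguments": {"rows": [[[0,0.8,0],[0,0,0],1],[[0,3,0],[0,0,0],1],[[0,3,0],[0,0,0],1],[[0,3,-5],[0,0,0],1],[[0,3,-10],[0,0,0],1],[[0,3,-15],[0,0,0],0.8],[[0,3,-19],[0,0,0],0.6],[[0,3,-19],[0,0,0],0.5]]}}

```text
clock: 50.8
tool_pos: [594.1, -455.1, 231.7]
orientation: [0.005, 0.735, 0.678, 0.001]
wrist_force: [-0.2, -1.3, 0.5]
gripper_width: 21.1
grip_force: 0.0
```

```bash
python3 s.py wrist top; python3 m.py|grep -E "top|scene|handle|cover|low"; python3 -c "
from h import *
go(529,-84,230,8.2)"
```

```text
wrist
0 front (1155, [12.7, 48.6, 49.4]) back (1176, [12.9, 49.2, 49.8]) face [[48.1, 49.1], [49.1, 49.6]]
1 front (1351, [12.7, 48.5, 49.3]) back (1391, [12.7, 49.2, 49.8]) face [[48.2, 49.1], [49.2, 49.8]]
2 front (1617, [12.7, 48.5, 49.3]) back (1625, [12.7, 49.1, 49.8]) face [[48.2, 48.9], [49.1, 49.7]]
top
0 front (178, [12.9, 49.7, 50.2]) back (167, [13.1, 47.9, 48.3]) face [[48.6, 48.7], [48.8, 49.1]]
1 front (179, [12.4, 49.3, 49.7]) back (168, [13.4, 48.3, 48.7]) face [[49.9, 50.3], [48.9, 49.2]]
2 front (174, [12.4, 48.9, 49.3]) back (172, [13.5, 48.7, 49.0]) face [[49.6, 50.0], [47.5, 49.0]]
[ 591.53894137 -452.92572033  224.71487434] [-0.06949284  0.90175023 -0.12203016]
top bench z -0.345502769775252
cover (array([498.6, -98.6]), array([235.6, 234.8]), 89.83, 2875) handle (array([530.7, -85.3]), array([17.9, 69.8]), 8.32, 253)
low [125. 199.] 1136 [648.2 292.1  51.7] (array([647.4, 291.7]), array([144.5,  16.8]))
low [311. 180.] 633 [ 683.9 -112.9   49.8] (array([ 686.5, -114. ]), array([66. , 60.2]))
low [269. 173.] 131 [708.2 -15.6  26.6] (array([703. , -20.7]), array(
[... 226 characters left out ...]
] (array([393.9,  35. ]), array([63. , 63.4]))
scene bench z -0.26109487729495606
cover (array([485. , -79.8]), array([178.3, 224.4]), 9.12, 2745) handle (array([528.7, -84.3]), array([19.9, 70.4]), 6.55, 286)
low [216. 192.] 5746 [518.8 144.   43.4] (array([585.8, 172.2]), array([285.3, 256.2]))
low [327. 198.] 227 [704.5 -16.1  24.3] (array([702.9, -18.7]), array([38.9, 38.8]))
low [355. 219.] 741 [ 673.8 -123.3   43.9] (array([ 684.9, -115.8]), array([51.7, 71.6]))
low [289. 250.] 636 [523.8 -89.9  37.7] (array([541.6, -68.6]), array([ 51.1, 101.8]))
low [195. 261.] 626 [391.1  34.8  13. ] (array([391.9,  35.9]), array([64.2, 63. ]))
shift [36.19, -9.09, -0.74] turn [-0.19, -0.13, -12.79]
```

All six shoes are flush. Now the cover, whose handle is at about (530,-85) with yaw about 8°.

Request:
{"name": "arm_command", "arguments": {"rows": [[[36.2,-9.1,0],[0,0,-12.8],0.3],[[36.2,-9.1,0],[0,0,-12.8],0.3],[[36.2,-9.1,0],[0,0,-12.8],0.3],[[36.2,-9.1,0],[0,0,-12.8],0.3],[[36.2,-9.1,0],[0,0,-12.8],0.3],[[36.2,-9.1,0],[0,0,-12.8],0.3],[[36.2,-9.1,0],[0,0,-12.8],0.3],[[36.2,-9.1,0],[0,0,-12.8],0.3],[[36.2,-9.1,0],[0,0,-12.8],0.3],[[36.2,-9.1,0],[0,0,-12.8],0.3]]}}

```text
clock: 52.0
tool_pos: [529.6, -84.5, 222.5]
orientation: [-0.001, 0.654, 0.756, -0.001]
wrist_force: [-0.5, 0.1, -0.1]
gripper_width: 61.5
grip_force: 0.0
```

```bash
cat > cv.py <<'E'
from m import *
def cover(n,b,z0):  # b: xy centre guess, z0: underside height
    c=cam(n);P=cloud(c);x,y,z=[P[...,i] for i in range(3)]
    near=(np.hypot(x-b[0],y-b[1])<135)
    px=c['pixels'].astype(int); g=(px.max(-1)-px.min(-1)<25)&(px.min(-1)>60)
    m=near&(abs(z-z0-8)<3.5)&g; m=cv2.morphologyEx(m.astype(np.uint8),cv2.MORPH_OPEN,np.ones((3,3)))>0
    print(n,'plate',rect(P,m),'handle',rect(P,(np.hypot(x-b[0],y-b[1])<50)&(abs(z-z0-48)<5)))
E
python3 -c "
from cv import *
for n in('wrist','top'): cover(n,(530,-85),0)
o=get_obs();print(o['tool_pos'])"
```

```text
wrist plate (array([531.3, -84.8]), array([ 90.2, 200.1]), 8.53, 17446) handle (array([531.1, -84.2]), array([17.4, 68.8]), 8.72, 1543)
top plate (array([0., 0.]), array([0., 0.]), 0.0, 0) handle (array([0., 0.]), array([0., 0.]), 0.0, 0)
[530.12933897 -85.56088716 222.94386395]
```

```bash
python3 -c "
from h import *
go(531.2,-84.7,80,8.55)"
```

```text
shift [0.06, 0.14, 14.29] turn [-0.11, -0.02, -0.38]
```

Request:
{"name": "arm_command", "arguments": {"rows": [[[0,0.1,5],[0,0,-0.4],0.3],[[0,0.1,10],[0,0,-0.4],0.3],[[0,0.1,14],[0,0,-0.4],0.3],[[0,0.1,15],[0,0,-0.4],0.3],[[0,0.1,15],[0,0,-0.4],0.4]]}}

```text
clock: 52.6
tool_pos: [530.2, -85.2, 72.4]
orientation: [-0.002, 0.652, 0.758, -0.001]
wrist_force: [0.1, 0.8, 0.4]
gripper_width: 56.5
grip_force: 0.0
```

```bash
python3 -c "
from cv import *
cover('wrist',(531,-84.7),0)
print(get_obs()['tool_pos']);go(531.2,-84.7,10.5,8.55)"
```

```text
wrist plate (array([529.8, -66.7]), array([ 99.5, 219.3]), 5.51, 39421) handle (array([531.7, -83.6]), array([18., 69.]), 8.59, 4104)
[531.60041564 -85.26144227  74.03151172]
shift [0.06, -0.03, 6.35] turn [-0.05, -0.02, 0.01]
```

Request:
{"name": "arm_command", "arguments": {"rows": [[[0,0,2],[0,0,0],0.4],[[0,0,4],[0,0,0],0.4],[[0,0,5.5],[0,0,0],0.4],[[0,0,6.2],[0,0,0],0.4],[[0,0,6.2],[0,0,0],0.5],[[0,0,6.2],[0,0,0],0.6],[[0,0,6.2],[0,0,0],0.7],[[0,0,6.2],[0,0,0],0.75],[[0,0,6.2],[0,0,0],0.8],[[0,0,6.2],[0,0,0],0.9],[[0,0,6.2],[0,0,0],0.9],[[0,0,6.2],[0,0,0],0.9]], "squeeze": 45}}

```text
clock: 53.85
tool_pos: [531.2, -84.4, 12.1]
orientation: [-0.0, 0.652, 0.758, -0.0]
wrist_force: [-1.4, 0.6, 5.1]
gripper_width: 17.4
grip_force: 45.0
```

Request:
{"name": "arm_command", "arguments": {"rows": [[[0,0,0],[0,0,0],0.9],[[0,0,0],[0,0,0],0.9]]}}

```text
clock: 54.05
tool_pos: [531.2, -84.4, 12.1]
orientation: [-0.0, 0.652, 0.758, -0.0]
wrist_force: [-1.1, 0.4, 5.3]
gripper_width: 17.5
grip_force: 45.0
```

Request:
{"name": "arm_command", "arguments": {"rows": [[[0,0,-0.4],[0,0,0],0.9],[[0,0,-1],[0,0,0],0.9],[[0,0,-2],[0,0,0],0.9],[[0,0,-4],[0,0,0],0.9],[[0,0,-7],[0,0,0],0.9],[[0,0,-10],[0,0,0],0.9],[[0,0,-13],[0,0,0],0.9],[[0,0,-15],[0,0,0],0.9],[[0,0,-15],[0,0,0],0.9],[[0,0,-15],[0,0,0],0.9]]}}

```text
clock: 55.05
tool_pos: [531.0, -84.3, 161.9]
orientation: [0.0, 0.652, 0.758, 0.0]
wrist_force: [0.0, -0.3, -2.3]
gripper_width: 17.7
grip_force: 45.0
```

```bash
python3 -c "
from h import *
o=get_obs();print(o['tool_pos'],o['gripper_width'],o['wrist_force'],o['ft_torque']);go(515.2,-375.8,162,-4.4)"
```

```text
[531.04296137 -84.34570653 161.88359956] 17.69578364546649 [ 0.03099525 -0.28265937 -2.28311456] [-0.03469335  0.05562142  0.0366347 ]
shift [-28.58, -5.94, -0.01] turn [0.0, -0.0, 13.02]
```

Request:
{"name": "arm_command", "arguments": {"rows": [[[-2,-0.4,0],[0,0,1],0.9],[[-5,-1,0],[0,0,3],0.9],[[-8,-1.7,0],[0,0,5],0.9],[[-12,-2.5,0],[0,0,7],0.9],[[-16,-3.3,0],[0,0,9],0.9],[[-20,-4.2,0],[0,0,11],0.9],[[-24,-5,0],[0,0,12],0.9],[[-27,-5.6,0],[0,0,13],0.9],[[-28.5,-5.9,0],[0,0,13],0.9],[[-28.5,-5.9,0],[0,0,13],0.9],[[-28.5,-5.9,0],[0,0,13],0.9]]}}

```text
clock: 56.15
tool_pos: [515.0, -373.7, 160.4]
orientation: [-0.002, 0.734, 0.68, -0.0]
wrist_force: [-0.1, -0.6, -2.2]
gripper_width: 17.4
grip_force: 45.0
```

```bash
python3 -c "
from cv import *
o=get_obs();p=o['tool_pos'];print(p,o['gripper_width'],o['wrist_force'])
for n in('wrist','top'):
  c=cam(n);P=cloud(c);x,y,z=[P[...,i] for i in range(3)];L=P-p
  k=(np.hypot(L[...,0],L[...,1])<130)&(abs(L[...,2]+4)<9); k=cv2.morphologyEx(k.astype(np.uint8),cv2.MORPH_OPEN,np.ones((5,5)))>0
  print(n,rect(P,k),np.nanmedian(z[k]))
go(515.2,-375.8,100,-4.4)
save('w5.png',cam('wrist')['pixels'])"
```

```text
[ 514.97744321 -373.69757125  160.4385983 ] 17.441575502230126 [-0.13934505 -0.56573685 -2.15388998]
wrist (array([ 516.1, -373.7]), array([200.2,  90.5]), 85.6, 47268) 156.37927305163493
top (array([ 519.3, -324.5]), array([101.,  90.]), 85.81, 2113) 156.43679322034072
shift [-0.26, 0.01, 6.11] turn [-0.11, -0.07, 0.1]
```

View pics/w5.png

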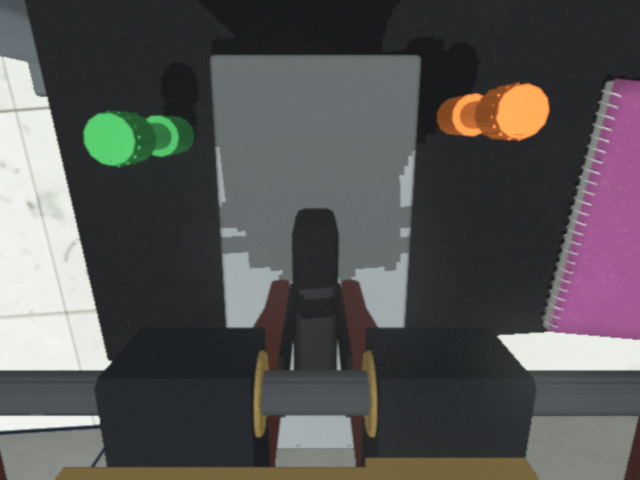

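The held cover is level and over the block, with its plate spanning (212-420, 55-330) and green and orange clear on either side. I'll lower it with a small correction.

Request:
{"name": "arm_command", "arguments": {"rows": [[[-0.2,-0.1,0],[0,0,0],0.9],[[-0.2,-0.1,2],[0,0,0],0.9],[[-0.2,-0.1,4],[0,0,0],0.9],[[-0.2,-0.1,5.5],[0,0,0],0.9],[[-0.2,-0.1,6],[0,0,0],0.9],[[-0.2,-0.1,6],[0,0,0],0.9],[[-0.2,-0.1,6],[0,0,0],0.9]]}}

```text
clock: 57.0
tool_pos: [514.9, -377.2, 102.4]
orientation: [0.0, 0.734, 0.68, -0.0]
wrist_force: [-0.3, 0.9, -2.3]
gripper_width: 17.5
grip_force: 45.0
```

```bash
cat > hc.py <<'E'
from cv import *
o=get_obs();p=o['tool_pos'];print(p,o['gripper_width'],o['wrist_force'])
c=cam('wrist');P=cloud(c);L=P-p;z=P[...,2]
k=(np.hypot(L[...,0],L[...,1])<130)&(abs(L[...,2]+4)<7); k=cv2.morphologyEx(k.astype(np.uint8),cv2.MORPH_OPEN,np.ones((5,5)))>0
print(rect(P,k),np.nanmedian(z[k]))
go(515.2,-375.8,87,-4.4)
E
python3 hc.py
```

```text
[ 514.90768026 -377.18491994  102.36830411] 17.454234161456217 [-0.27239767  0.90110315 -2.2602118 ]
(array([ 539.2, -355.2]), array([189.9, 215.7]), 23.68, 48589) 98.2104716332516
shift [0.15, 0.01, 1.56] turn [0.03, 0.04, 0.03]
```

Request:
{"name": "arm_command", "arguments": {"rows": [[[0.14,-0.07,0.4],[0,0,0],0.9],[[0.14,-0.07,0.8],[0,0,0],0.9],[[0.14,-0.07,1.1],[0,0,0],0.9],[[0.14,-0.07,1.4],[0,0,0],0.9],[[0.14,-0.07,1.55],[0,0,0],0.9],[[0.14,-0.07,1.6],[0,0,0],0.9],[[0.14,-0.07,1.6],[0,0,0],0.9]]}}

```text
clock: 57.75
tool_pos: [513.8, -375.5, 87.1]
orientation: [-0.0, 0.734, 0.68, -0.0]
wrist_force: [-3.7, 3.2, 10.2]
gripper_width: 17.9
grip_force: 45.0
```

```bash
python3 hc.py
```

```text
[ 513.82484572 -375.5123492    87.12627887] 17.868789678210867 [-3.74539699  3.17724124 10.18166897]
(array([ 515. , -375.3]), array([200.1,  90.5]), 85.68, 47184) 83.01037769480197
shift [-0.02, 0.14, 0.01] turn [-0.03, -0.0, 0.03]
```

Seated at (515.0,-375.3), plate top at 83 mm, yaw right. Release and retreat.

Request:
{"name": "arm_command", "arguments": {"rows": [[[0,0,0],[0,0,0],0.8],[[0,0,0],[0,0,0],0.7],[[0,0,0],[0,0,0],0.6],[[0,0,0],[0,0,0],0.5],[[0,0,0],[0,0,0],0.4],[[0,0,-1],[0,0,0],0.4],[[0,0,-4],[0,0,0],0.4],[[0,0,-8],[0,0,0],0.4],[[0,0,-12],[0,0,0],0.4],[[0,0,-16],[0,0,0],0.4],[[0,0,-16],[0,0,0],0.4]]}}

```text
clock: 58.9
tool_pos: [516.8, -377.7, 253.0]
orientation: [0.005, 0.734, 0.68, 0.001]
wrist_force: [0.5, -0.1, 0.4]
gripper_width: 52.8
grip_force: 0.0
```

Request:
{"name": "arm_command", "arguments": {"rows": [[[4,-4,0],[0,0,0],0.4],[[8,-8,0],[0,0,0],0.4],[[12,-10,0],[0,0,0],0.4],[[12,-10,0],[0,0,0],0.4]]}}

```text
clock: 59.3
tool_pos: [419.8, -244.3, 245.2]
orientation: [-0.002, 0.733, 0.68, -0.0]
wrist_force: [0.4, -0.2, 0.1]
gripper_width: 52.7
grip_force: 0.0
```

```bash
python3 -c "
from m import *
o=get_obs();print(o['tool_pos'],o['wrist_force'])
for n in('wrist','top','scene'):
  c=cam(n);P=cloud(c);x,y,z=[P[...,i] for i in range(3)]
  k=(np.hypot(x-515,y+376)<125)&(abs(z-83)<3.5); k=cv2.morphologyEx(k.astype(np.uint8),cv2.MORPH_OPEN,np.ones((3,3)))>0
  print(n,rect(P,k),np.nanmedian(z[k]))"
python3 m.py|grep -E "caps|stored|low|scene"
python3 -c "
from h import *
save('s9.png',cam('scene')['pixels'])"
```

```text
[ 419.84531888 -244.29302042  245.15522981] [ 0.35092398 -0.15115063  0.08092185]
wrist (array([ 514.8, -375.2]), array([200.6,  90.5]), 85.54, 7950) 83.11582218374355
top (array([ 514.3, -376.4]), array([200.3,  89.4]), 85.62, 2537) 82.80925446916909
scene (array([ 512.5, -374.5]), array([201. ,  92.6]), 85.52, 5150) 82.6798051411303
caps [404. 200.] 146 [ 628.1 -303.5  119.6] (array([ 628.5, -304. ]), array([26.4, 26.3]))
caps [441. 254.] 282 [ 514.8 -376.7  122.2] (array([ 514.1, -375.9]), array([70.3, 17.8]))
stored [219. 243.] 156 [547.2  76.6 123.2] (array([548. ,  77.2]), array([27.9, 26.2]))
stored [190. 245.] 163 [544.  135.4 123.5] (array([543.4, 136.1]), array([26. , 28.1]))
stored [160. 247.] 168 [541.6 194.8 123.2] (array([541.8, 195.4]), array([27.2, 27.9]))
stored [222. 272.] 160 [488.2  71.8 123.3] (array([488.1,  72.6]), array([28.1, 27.1]))
stored [163. 277.] 168 [481.1 190.1 123.1] (array([481.7, 191.2]), array([27.4, 26.5]))
low [125. 199.] 1129 [648.6 292.1  51.6] (array([647.7, 293. ]), array([144.6,  17.1]))
low [269. 173.] 135 [708.4 -14.7  26. ] (array([703.2
[... 598 characters left out ...]
]))
stored [201. 153.] 122 [537.1 192.8 122.9] (array([539., 196.]), array([26.8, 27.8]))
stored [178. 165.] 129 [477.6 188.  122.5] (array([479.9, 192.8]), array([28. , 27.8]))
stored [218. 163.] 115 [537.2 135.3 122.6] (array([539.5, 138.4]), array([30.8, 23.6]))
stored [215. 188.] 155 [483.9  69.9 122.7] (array([485.5,  73.6]), array([27.6, 26.8]))
low [215. 194.] 5461 [512.3 136.4  43.6] (array([585.7, 171.2]), array([284.4, 256. ]))
low [333. 199.] 73 [708.6 -32.3  22.4] (array([710.1, -29.5]), array([38.1, 15.2]))
low [354. 219.] 744 [ 673.6 -123.3   43.8] (array([ 683.1, -116.7]), array([49.9, 73.9]))
low [195. 261.] 624 [391.1  34.7  13. ] (array([391.8,  35.8]), array([63.6, 63.5]))
```

View pics/s9.png

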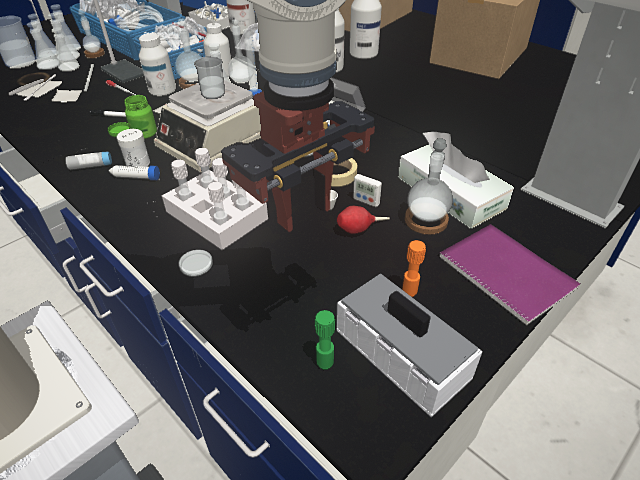

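The cover sits square on the block at (408,320), handle up. The rack at (215,195) holds all five vials, green (325,338) and orange (414,266) have not moved, and the arm is clear. Handing in.

```bash
python3 -c "
from bench import *
print(hand_in())"
```

```text
the job is handed in; nothing more can be done
None
```

I freed both vials and stood them fully down in the rack with the three stored ones undisturbed, pushed all the shoes home flush, set the cover on the block within about 1 mm of centre and square with the handle up, and handed the job in; no verdict came back.

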